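# Put the spices and the matchbox back in their own holders

## Robot

A 7-joint arm with a two-finger parallel gripper is mounted at the origin on a cart in front of the work surface, level with it; the furniture and walls round the work are solid. World frame = base frame: x ahead of the robot, y to its left, z up, the work surface at z = 0. Lengths are in m, angles in rad, forces in N, time in s.
With the tool pointing down it reaches from about 0.425 to 0.875 m from the base axis. Payload 4.7 kg.
Tool frame: the origin (TCP) lies midway between the tips of the shut fingers; the grasp point (between the pads) lies 19 mm behind it (manip.grip_point_offset is the distance from the TCP to the grasp point, in m); z points along the fingers, y is the line along which they close (so a half turn about z gives the same grasp; the last joint's range is limited). The gripper opens to 87 mm and grips with 3 to 60 N. Pads are 19 mm wide; open, the fingers measure 117 mm over their backs; the gripper's body (75 mm by 190 mm) begins 51 mm behind the grasp point.
Start: joints at [1.306, 0.321, -0.07, 1.45, 0.023, 1.371, -0.057], TCP at [0.179, -0.625, 0.193] pointing down, gripper open.
Joint ranges: [-2.86, 2.86], [-0.3, 2.09], [-1.38, 1.24], [0.06, 2.45], [-1.56, 4.7], [0.09, 2.05], [-2.69, 2.69]. Speed limits (rad/s): [2.57, 2.57, 3.14, 3.14, 3.14, 3.14, 3.14].

## Interface

Orientations are given as [roll, pitch, yaw] about the fixed x, y, z axes, in that order (R = Rz(yaw) Ry(pitch) Rx(roll)).
In Python, from plant import manip gives the robot as it stands.
- The arm moves only by the tool move_arm, never from a script. Its argument "rows" is a list that holds one entry, the list of rows, each a list of 7 numbers: the opening, from -1 (shut) to 1 (fully open), then the shift along the tool's x, y, z in cm, then the turn, a rotation vector about the tool's x, y, z in rad. In form: [[[fingers, tx, ty, tz, rx, ry, rz], ...]]. A call has 1 to 5 rows; each row is the pose to reach, as a shift and turn from the pose commanded when the call began, along the tool's axes at that moment; what a row does not reach only later rows make up. A row lasts 1/12 s, in which the tool goes at most 41.7 mm and 7.16 degrees, less where a joint would pass 70% of its speed; a pose out of reach is approached as far as the arm can. A call with a gripper value outside its range is refused whole. The fingers move at their own pace and stop on an object; "grip_force" is the grip in N (left out, the last holds). Time passes only in rows, so rows that repeat a pose let the fingers close. It gives the time, the measured TCP pose, the force, the opening and the grip force at its end, in the units of the state.
- manip.get_state(): the state, without advancing time (a new reading comes with each control period).
- manip.capture(name): name is "side" or "top"; returns a dict with "pixels" (420x560x3 uint8, red, green, blue), "fx", "fy", "cx", "cy" (pixels), "distortion" ([k1, k2, p1, p2, k3] as OpenCV has them; the pictures are not rectified), "origin" and "rotation" of the camera in the world. Camera axes: x right, y down, z forward; pixel columns grow to the right and rows downward; lengths in m; the calibration is good to about 2 mm. A picture is of the moment at which its call begins. There is no depth.
- manip.close_job(): hands the job in; it is judged then, once.
The state is a dict: "time_s": time; "qpos": joint angles; "dq": joint speeds; "effort": joint torques, N m; "tcp_pos": TCP position; "tool_rot": TCP orientation; "wrist_force": force on the tool from outside, world axes, zero at the start; "moment": the same for the moment, N m; "grip_width": finger opening in m; "finger_force": force on a finger pad.
Only numpy, scipy, OpenCV 4.12 (cv2) and the standard library are available. Lean on these libraries where they do the work, as an engineer would, in place of code of your own. Each camera call takes 0.05 s, during which the arm holds its last target. There are 200 camera calls.

## Task

Tidy the worktop: stand each of the two spice jars and the bottle upright in the coaster of the same colour as its cap, and push the half-open matchbox fully shut and lay it flat in the small wooden tray. Everything must sit right down inside its rim, and none of the jars or the bottle may be knocked over on the way.

Things in the scene. Friction and masses are not known exactly. Their poses are not given: they have to be found in the camera images.
- yellow_cap_jar: Spice jar with a golden-yellow screw cap (a green picture on its top) and a green label, 42 mm in diameter (body 40), 106 mm tall; cap from 85 mm up. About 0.11 kg. Origin: centre of its underside; z up along its axis; yaw random, no matter for a grasp.
- red_cap_jar: Spice jar with a red screw cap (a green and white picture on its top), 47 mm in diameter (body 46), 97 mm tall; cap from 76 mm up. About 0.11 kg. Origin: centre of its underside; z up along its axis; yaw random, no matter for a grasp.
- white_bottle: White plastic bottle with a white cap, body 54 mm in diameter up to 71 mm, cap 43 mm in diameter above, 86 mm tall. About 0.09 kg. Origin: centre of its underside; z up along its axis; yaw random, no matter for a grasp.
- matchbox: Small red matchbox lying flat: its sleeve is 38 mm (x) by 52 mm (y) by 15 mm high; a cardboard drawer of the same length sticks out of the -y end at the start. Origin: centre of the sleeve's underside, about 1 mm above the surface it lies on; x across, y along the box, z up. Squeezing it between its two ends closes it; it weighs 30 g.
- matchbox_tray (a joint): How far the matchbox's drawer sticks out of its sleeve towards the box's -y (m): 0 is shut, 0.0145 to 0.018 at the start, so that the box then measures 67 to 70 mm overall. Slides at about 0.1 N, with no spring.
- yellow_coaster: Yellow round plastic coaster, fixed to the worktop: outer diameter 68, flat floor 4 above the worktop, recess 60 across inside a raised rim whose top is 10 above the worktop (all mm). Origin: centre of its underside, on the worktop; z up. Belongs to the yellow-capped jar.
- red_coaster: Red round plastic coaster, fixed to the worktop: outer diameter 74, flat floor 4 above the worktop, recess 66 across inside a raised rim whose top is 10 above the worktop (all mm). Origin: centre of its underside, on the worktop; z up. Belongs to the red-capped jar.
- white_coaster: White round plastic coaster, fixed to the worktop: outer diameter 82, flat floor 4 above the worktop, recess 74 across inside a raised rim whose top is 10 above the worktop (all mm). Origin: centre of its underside, on the worktop; z up. Belongs to the white-capped bottle.
- match_tray: Small rectangular tray of light wood, fixed to the worktop: recess 52 mm (x) by 66 mm (y), flat floor 4 mm above the worktop, rim top 8 mm above the worktop, walls 4 mm thick. Origin: centre of its underside; y along its length, z up. The shut matchbox lies in it lengthwise, either way round; the open one is too long.
Things that resemble listed ones, but are neither listed nor needed, are in the scene too. Several things look just like the yellow_coaster: the one meant starts farthest from the robot's base. There is more than one size of the white_coaster; the job needs the larger.

How it is judged:
By the outcome, as a careful person would: the job done as asked, in the order asked, and still so for the second after the job is handed in, with the robot touching nothing.
It also fails if it takes over 106 s, if anything falls off the work surface, if the arm or the gripper's body presses on something with over 40 N, if the wrist force passes 120 N, or if a joint passes its speed limit or range.

## Working session

There is one attempt and no reset: what is moved stays moved. The work goes in short steps, Python scripts to look and compute and a tool call to move; the robot and the scene stay as the last step left them, time stands still between calls to the robot, and variables do not carry over. Pictures are saved under pics/ and viewed, at most 14 in all, crops included, and the job is handed in when it is done.

Besides the shell and the picture viewer there is one more tool, called after "Request:" by a JSON object that holds its "fn" and its "kwargs". move_arm: Moves the arm, as the interface text tells. Its arguments: {"type":"object","properties":{"rows":{"type":"array"},"grip_force":{"type":"number"}},"required":["rows"]}

```bash
ls; mkdir -p pics; python3 - <<'E'
from plant import manip
import cv2
s=manip.get_state();print(s)
for n in("top","side"):
    c=manip.capture(n);cv2.imwrite(f"pics/{n}0.png",c["pixels"][:,:,::-1])
    print({k:v for k,v in c.items() if k!="pixels"})
print(manip.grip_point_offset)
E
```

```text
pics
{'time_s': 0.0, 'qpos': array([ 1.30608362,  0.32183237, -0.07008637,  1.45166996,  0.02259263,
        1.37077228, -0.05690796]), 'dq': array([ 1.06211872e-03, -7.98659400e-05, -1.65127951e-04,  6.11505537e-04,
        1.99030432e-03,  8.92351935e-04,  1.38237893e-03]), 'effort': array([-5.38191744e-04, -4.91286349e+01, -4.04133406e-01, -3.12525237e+01,
       -6.38177013e-02,  4.37792810e-02,  1.85533945e-04]), 'tcp_pos': array([ 0.17867787, -0.62433625,  0.192258  ]), 'tool_rot': array([-3.13969978e+00,  8.89973850e-05,  2.78835375e-01]), 'wrist_force': array([-0.36045777,  0.22377256, -1.3910595 ]), 'moment': array([ 0.05329145,  0.02522729, -0.01198483]), 'finger_force': 0.0, 'grip_width': 0.08672791341547287}
{'fx': 497.03241278079645, 'fy': 497.03241278079645, 'cx': 277.5851991453288, 'cy': 212.37991868008302, 'distortion': array([-0.0324999,  0.       ,  0.       ,  0.       ,  0.       ]), 'origin': array([ 0.35477936, -0.09733185,  1.15947543]), 'rotation': array([-3.02021619,  0.01099608, -1.5641113 ])}
{'fx': 478.6502078405808, 'fy': 478.6502078405808, 'cx': 279.2314759794734, 'cy': 215.9582151639021, 'distortion': array([-0.08724526,  0.        ,  0.        ,  0.        ,  0.        ]), 'origin': array([ 0.74572401, -0.66254915,  1.00898816]), 'rotation': array([-2.53829521, -0.01555847,  0.42921213])}
0.0187
```

View pics/top0.png

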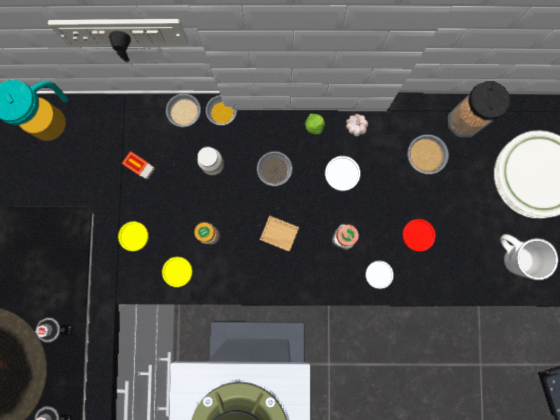

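View pics/side0.png

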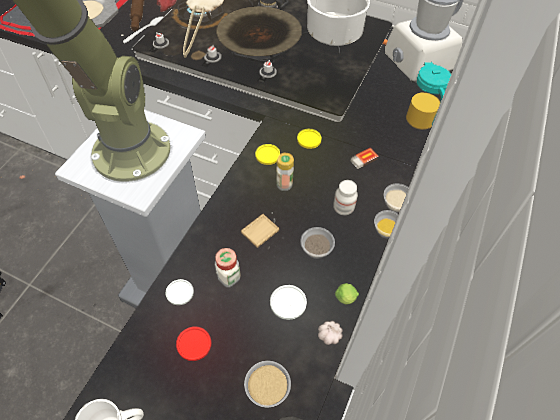

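The top view shows the base at about (240,400). The yellow cap is at (205,232), the red cap at (346,236) and the white bottle at (208,158). The matchbox is at (138,165) with its drawer pointing right and down, and the tray is at (280,233). The yellow coasters are at (133,236), which is the farther one, and (177,272). The red coaster is at (419,235), the large white one at (343,173) and the small white one at (379,274). The side view shows the same things, with caps at (286,158), (227,257) and (347,187).

```bash
cat > h.py <<'E'
import numpy as np, cv2
from scipy.spatial.transform import Rotation as R
from plant import manip
def cam(n):
    c=manip.capture(n); c["n"]=n
    c["K"]=np.array([[c["fx"],0,c["cx"]],[0,c["fy"],c["cy"]],[0,0,1]])
    c["R"]=R.from_euler("xyz",c["rotation"]).as_matrix()
    c["hsv"]=cv2.cvtColor(c["pixels"],cv2.COLOR_RGB2HSV); return c
def rays(c,px):
    u=cv2.undistortPoints(np.asarray(px,float).reshape(-1,1,2),c["K"],c["distortion"])[:,0]
    d=np.c_[u,np.ones(len(u))]@c["R"].T
    return d/np.linalg.norm(d,axis=1)[:,None]
def plane(c,px,z):
    d=rays(c,px); o=c["origin"]; return (o+d*((z-o[2])/d[:,2])[:,None])[:,:2]
def tri(c1,p1,c2,p2):
    a=rays(c1,[p1])[0];b=rays(c2,[p2])[0];A=np.zeros((3,3));r=np.zeros(3)
    for d,o in((a,c1["origin"]),(b,c2["origin"])):
        P=np.eye(3)-np.outer(d,d);A+=P;r+=P@o
    x=np.linalg.solve(A,r); n=np.cross(a,b);n/=np.linalg.norm(n)
    return x,abs(n@(c1["origin"]-c2["origin"]))*1000
def proj(c,X): 
    Rt=c["R"].T; return cv2.projectPoints(np.atleast_2d(np.asarray(X,float)),cv2.Rodrigues(Rt)[0],-Rt@c["origin"],c["K"],c["distortion"])[0][:,0]
def blob(c,lo,hi,seed,rad=30):
    m=cv2.inRange(c["hsv"],np.array(lo),np.array(hi))
    if lo[0]==0 and hi[0]<20 and hi[0]>0 and lo[1]>60: m|=cv2.inRange(c["hsv"],np.array([168,lo[1],lo[2]]),np.array([180,255,255]))
    w=np.zeros_like(m);cv2.circle(w,tuple(map(int,seed)),rad,255,-1);m&=w
    k=cv2.findContours(m,cv2.RETR_EXTERNAL,cv2.CHAIN_APPROX_NONE)[0]
    return max(k,key=cv2.contourArea)[:,0].astype(float)
E
python3 - <<'E'
from h import *
T=cam("top");S=cam("side")
Y=((22,120,120),(35,255,255));Rd=((0,120,80),(10,255,255));W=((0,0,150),(180,60,255))
for nm,(lo,hi),a,b in [("yel",Y,(133,236),(309,139)),("yel2",Y,(177,272),(268,155)),("red",Rd,(419,235),(194,344)),("white",W,(343,173),(288,302)),("white2",W,(379,274),(179,292))]:
    p=blob(T,lo,hi,a,27);q=blob(S,lo,hi,b,27)
    et=cv2.fitEllipse(p.astype(np.float32));es=cv2.fitEllipse(q.astype(np.float32))
    x,g=tri(T,et[0],S,es[0])
    out=[]
    for c,k in((T,p),(S,q)):
        w=plane(c,k,.01);cc,r=cv2.minEnclosingCircle((w*1000).astype(np.float32));out.append((np.round(cc,1),round(2*r,1)))
    print(nm,np.round(x*1000,1),"gap",round(g,1),out,round(np.hypot(*x[:2]),3))
def crop(c,ctr,z=9,w=44):
    i=cv2.getRectSubPix(c["pixels"],(w,w),ctr);return cv2.resize(i,(264,264),interpolation=cv2.INTER_CUBIC)[:,:,::-1]
r1=np.hstack([crop(T,p) for p in[(208,158),(205,232),(346,236)]]);r2=np.hstack([crop(S,p) for p in[(346,195),(286,170),(227,267)]])
cv2.imwrite("pics/c1.png",np.vstack([r1,r2]))
r1=np.hstack([crop(T,p) for p in[(138,165),(280,233)]]);r2=np.hstack([crop(S,p) for p in[(365,158),(261,231)]])
cv2.imwrite("pics/c2.png",np.vstack([r1,r2]))
E
```

```text
yel [437.7 253.5   9.1] gap 1.1 [(array([438. , 253.5]), 70.4), (array([435.7, 252.7]), 79.3)] 0.506
yel2 [360.6 154.   -4.7] gap 9.9 [(array([356.7, 148. ]), 70.2), (array([378.2, 145.8]), 118.0)] 0.392
red [ 444.3 -411.2    9. ] gap 0.2 [(array([ 444.8, -410.9]), 78.4), (array([ 444.5, -410.6]), 78.6)] 0.605
white [ 589.3 -235.3    9.2] gap 0.6 [(array([ 589.5, -235.4]), 82.8), (array([ 589.2, -235. ]), 85.4)] 0.635
white2 [ 352.9 -318.2    8. ] gap 0.6 [(array([ 353.1, -317.9]), 63.5), (array([ 353. , -319.2]), 65.8)] 0.475
```

View pics/c1.png

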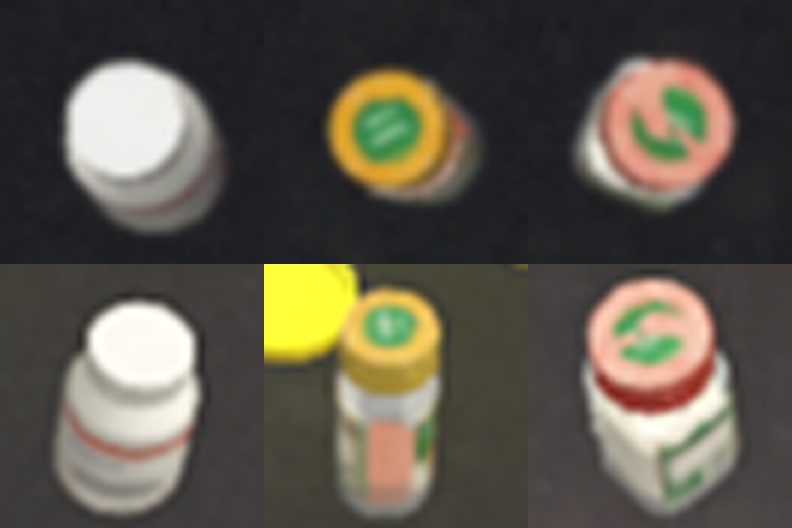

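View pics/c2.png

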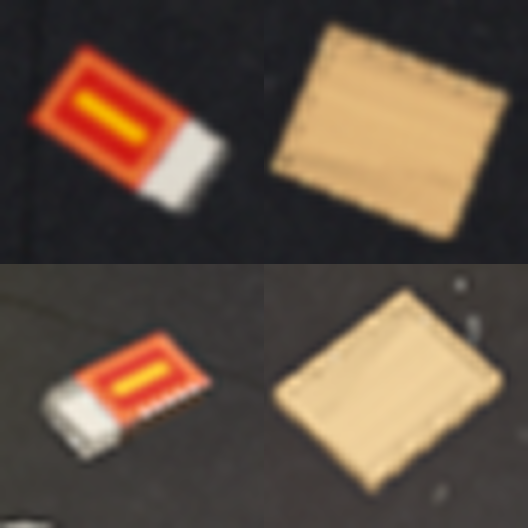

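The crops show the cap tops clearly. In the top view they are at about (207.1,156.1) white, (203.9,231.3) yellow and (347.9,234.9) red. In the side view they are at (347.8,186.3), (285.4,158.6) and (225.8,256.9). The matchbox drawer sticks out towards the lower right in the top view, and the tray is a clean wooden quadrilateral.

```bash
python3 - <<'E'
from h import *
T=cam("top");S=cam("side")
man={"white":((207.1,156.1),(347.75,186.25),43,.086),"yellow":((203.9,231.25),(285.4,158.6),42,.106),"red":((347.9,234.9),(225.75,256.9),47,.097)}
thr={"white":[((0,0,205),(180,40,255)),((0,0,225),(180,40,255))],"yellow":[((10,60,150),(90,255,255))]*2,"red":[((0,40,175),(95,180,255))]*2}
for n,(a,b,D,h) in man.items():
    x,g=tri(T,a,S,b);print(n,"manual",np.round(x*1000,1),"gap",round(g,1))
    e=[]
    for c,s,(lo,hi) in((T,a,thr[n][0]),(S,b,thr[n][1])):
        k=cv2.convexHull(blob(c,lo,hi,s,14).astype(np.float32))[:,0]
        el=cv2.fitEllipse(k);e.append(el[0]);w=plane(c,k,h)*1000
        cc,r=cv2.minEnclosingCircle(w.astype(np.float32))
        print("  ",np.round(el[0],1),"circ at h",np.round(cc,1),"dia",round(2*r,1), "manual at h",np.round(plane(c,[s],h)*1000,1))
    x,g=tri(T,e[0],S,e[1]);print("   tri",np.round(x*1000,1),"gap",round(g,1),"D",D,"h",h)
for n,lo,hi,a,b,z in[("sleeve",(0,120,120),(19,255,255),(134,161),(370,155),.016),("box",(0,0,95),(180,255,255),(138,165),(365,158),.016),("tray",(8,50,120),(28,255,255),(280,233),(261,231),.008)]:
    cs=[]
    for c,s in((T,a),(S,b)):
        k=blob(c,lo,hi,s,28);m=cv2.moments(k.astype(np.float32));cs.append((m["m10"]/m["m00"],m["m01"]/m["m00"]))
        r=cv2.minAreaRect((plane(c,k,z)*1000).astype(np.float32));print(n,c["n"],np.round(r[0],1),np.round(r[1],1),round(r[2],1))
        r=cv2.boxPoints(r);print("    ",np.round(r).tolist())
    x,g=tri(T,cs[0],S,cs[1]);print("   tri",np.round(x*1000,1),round(g,1))
E
```

```text
white manual [609.8  71.9  88.7] gap 0.5
   [206.9 156.1] circ at h [611.6  73.5] dia 44.7 manual at h [[610.2  72.1]]
   [347.9 186.8] circ at h [610.  73.] dia 42.9 manual at h [[609.7  74.2]]
   tri [610.4  72.7  85.8] gap 0.3 D 43 h 0.086
yellow manual [441.8  71.5 109. ] gap 0.5
   [203.8 231.5] circ at h [441.5  71.8] dia 41.2 manual at h [[441.9  71.8]]
   [282.  158.9] circ at h [433.8  71.7] dia 76.4 manual at h [[441.   74.1]]
   tri [437.9  69.3 109.3] gap 7.6 D 42 h 0.106
red manual [ 436.8 -235.    99.1] gap 1.1
   [347.4 234.9] circ at h [ 435.7 -233.1] dia 46.6 manual at h [[ 436.6 -235.6]]
   [225.6 257.2] circ at h [ 437.6 -234.6] dia 48.9 manual at h [[ 436.6 -233.7]]
   tri [ 436.5 -234.5   96.8] gap 0.0 D 47 h 0.097
sleeve top [611.1 255.6] [52.1 36.6] 56.8
     [[582.0, 244.0], [612.0, 224.0], [641.0, 267.0], [610.0, 287.0]]
sleeve side [609.7 258.3] [52.7 36.4] 57.3
     [[580.0, 246.0], [611.0, 226.0], [639.0, 271.0], [609.0, 290.0]]
   tri [609.5 253.5  21.5] 0.8
box top [605.6 247.1] [73.5 37.9] 57.0
     [[570.0, 227.0], [601.0, 206.0], [642.0, 268.0], [610.0, 288.0]]
box side [604.9 245.2] [80.8 43. ] 59.0
     [[566.0, 222.0], [603.0, 200.0], [644.0, 269.0], [607.0, 291.0]]
   tri [604.9 247.3  14.4] 2.4
tray top [446.7 -87. ] [73.7 60.4] 68.4
     [[405.0, -110.0], [461.0, -132.0], [488.0, -64.0], [432.0, -42.0]]
tray side [446.3 -87.4] [77.7 65.1] 68.5
     [[402.0, -112.0], [462.0, -135.0], [491.0, -63.0], [430.0, -39.0]]
   tri [446.4 -87.4   6.8] 0.8
```

The measured heights and sizes agree with the text: caps at 86, 97 and about 107 mm, rims at about 9 mm, and the tray 74×60 outside. I'll work with the tool at yaw π/2, so tool x is world +y, tool y is world +x and tool z is down.

Request:
{"fn": "move_arm", "kwargs": {"rows": [[[1,15.6,-10.5,0,0,0,-0.6],[1,15.6,-10.5,0,0,0,-0.6],[1,15.6,-10.5,0,0,0,-0.6],[1,15.6,-10.5,0,0,0,-0.6],[1,15.6,-10.5,0,0,0,-0.6]]], "grip_force": 20}}

```text
time_s: 0.72
tcp_pos: [0.3046, -0.4762, 0.1937]
tool_rot: [3.141, -0.002, 0.891]
wrist_force: [1.4, 0.6, 0.5]
grip_width: 0.0871
finger_force: 0.0
```

Request:
{"fn": "move_arm", "kwargs": {"rows": [[[1,20,-1,0,0,0,-0.6],[1,20,-1,0,0,0,-0.6],[1,20,-1,0,0,0,-0.6],[1,20,-1,0,0,0,-0.6],[1,20,-1,0,0,0,-0.6]]]}}

```text
time_s: 1.13
tcp_pos: [0.4217, -0.3174, 0.1937]
tool_rot: [3.141, -0.0, 1.487]
wrist_force: [-0.3, 0.4, 0.9]
grip_width: 0.0868
finger_force: 0.0
```

Request:
{"fn": "move_arm", "kwargs": {"rows": [[[1,20.1,0.2,0,0,0,-0.092],[1,20.1,0.2,0,0,0,-0.092],[1,20.1,0.2,0,0,0,-0.092],[1,20.1,0.2,0,0,0,-0.092],[1,20.1,0.2,0,0,0,-0.092]]]}}

```text
time_s: 1.55
tcp_pos: [0.4403, -0.1174, 0.1935]
tool_rot: [3.141, 0.0, 1.573]
wrist_force: [1.1, 0.0, 1.2]
grip_width: 0.0869
finger_force: 0.0
```

Request:
{"fn": "move_arm", "kwargs": {"rows": [[[1,18.9,0.1,0,0,0,0],[1,18.9,0.1,0,0,0,0],[1,18.9,0.1,0,0,0,0],[1,18.9,0.1,0,0,0,0],[1,18.9,0.1,0,0,0,0]]]}}

```text
time_s: 1.97
tcp_pos: [0.4407, 0.0738, 0.1938]
tool_rot: [3.14, -0.0, 1.576]
wrist_force: [0.5, 0.2, -0.2]
grip_width: 0.087
finger_force: 0.0
```

Request:
{"fn": "move_arm", "kwargs": {"rows": [[[1,0,0,2.5,0,0,0],[1,0,0,5,0,0,0],[1,0,0,7,0,0,0],[1,0,0,7,0,0,0]]]}}

```text
time_s: 2.3
tcp_pos: [0.4382, 0.0682, 0.12]
tool_rot: [-3.135, -0.0, 1.572]
wrist_force: [-0.6, -0.9, -0.3]
grip_width: 0.0869
finger_force: 0.0
```

```bash
python3 - <<'E'
from h import *
for n in("top","side"):
    cv2.imwrite(f"pics/{n}1.png",cam(n)["pixels"][:,:,::-1])
a=cv2.imread("pics/top1.png")[170:300,140:270];b=cv2.imread("pics/side1.png")[80:210,220:350]
cv2.imwrite("pics/g1.png",cv2.resize(np.hstack([a,b]),None,fx=3,fy=3))
print(manip.get_state()["tcp_pos"])
E
```

```text
[0.44099793 0.06837919 0.12344274]
```

View pics/g1.png

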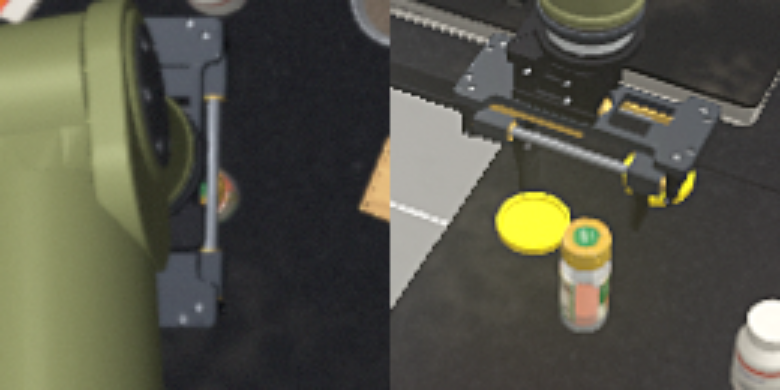

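The top view is mostly blocked by the arm, with the jar visible at its right edge. The side view shows the finger tips at about (264,142) and (303,156), with the jar cap at (286,158) just below. I'll check this by projecting the TCP.

```bash
python3 - <<'E'
from h import *
S=cam("side");t=manip.get_state();print(t["tcp_pos"],t["tool_rot"])
x,y,z=t["tcp_pos"]
print(proj(S,[[x,y,z],[x-.05,y,z],[x+.05,y,z],[.4415,.0715,.106]]).round(1))
E
```

```text
[0.44193142 0.06837024 0.12431048] [ 3.14050845e+00 -1.23770765e-04  1.57067915e+00]
[[285.  155.4]
 [266.7 148.9]
 [303.7 162. ]
 [285.2 159.4]]
```

The finger tips show about 12 mm higher than the TCP when open, as expected from an arcing linkage. Alignment is good, so I'll descend and grip.

Request:
{"fn": "move_arm", "kwargs": {"rows": [[[1,0.3,0,2.5,0,0,0],[1,0.3,0,5,0,0,0],[1,0.3,0,5.1,0,0,0],[-1,0.3,0,5.1,0,0,0],[-1,0.3,0,5.1,0,0,0]]], "grip_force": 20}}

```text
time_s: 2.87
tcp_pos: [0.4427, 0.0714, 0.0741]
tool_rot: [3.139, -0.0, 1.571]
wrist_force: [0.8, 0.2, 0.3]
grip_width: 0.0799
finger_force: 0.0
```

Request:
{"fn": "move_arm", "kwargs": {"rows": [[[-1,0,0,0,0,0,0],[-1,0,0,0,0,0,0],[-1,0,0,0,0,0,0],[-1,0,0,0,0,0,0],[-1,0,0,0,0,0,0]]]}}

```text
time_s: 3.28
tcp_pos: [0.4415, 0.0712, 0.0727]
tool_rot: [3.141, 0.0, 1.571]
wrist_force: [0.7, 0.3, -1.6]
grip_width: 0.0484
finger_force: 0.0
```

Request:
{"fn": "move_arm", "kwargs": {"rows": [[[-1,0,0,0,0,0,0],[-1,0,0,0,0,0,0],[-1,0,0,0,0,0,0],[-1,0,0,0,0,0,0],[-1,0,0,0,0,0,0]]]}}

```text
time_s: 3.7
tcp_pos: [0.4414, 0.0713, 0.0724]
tool_rot: [3.141, 0.0, 1.571]
wrist_force: [-0.2, -0.2, 1.6]
grip_width: 0.0398
finger_force: 20.0
```

Request:
{"fn": "move_arm", "kwargs": {"rows": [[[-1,0,0,-1,0,0,0],[-1,0,0,-2.5,0,0,0],[-1,0,0,-4,0,0,0],[-1,0,0,-5,0,0,0],[-1,0,0,-5,0,0,0]]]}}

```text
time_s: 4.12
tcp_pos: [0.4429, 0.0715, 0.1246]
tool_rot: [3.138, 0.001, 1.571]
wrist_force: [0.6, 0.5, -0.8]
grip_width: 0.0401
finger_force: 20.0
```

Request:
{"fn": "move_arm", "kwargs": {"rows": [[[-1,2,0,0,0,0,0],[-1,5.5,-0.2,0,0,0,0],[-1,9,-0.4,0,0,0,0],[-1,12.5,-0.4,0,0,0,0],[-1,15.5,-0.4,0,0,0,0]]]}}

```text
time_s: 4.53
tcp_pos: [0.4366, 0.2283, 0.1221]
tool_rot: [3.141, 0.0, 1.571]
wrist_force: [1.1, -0.0, -1.7]
grip_width: 0.0401
finger_force: 20.0
```

Request:
{"fn": "move_arm", "kwargs": {"rows": [[[-1,2,0,0,0,0,0],[-1,2.7,0,0,0,0,0],[-1,2.7,0,0,0,0,0],[-1,2.7,0,0,0,0,0],[-1,2.7,0,0,0,0,0]]]}}

```text
time_s: 4.95
tcp_pos: [0.4375, 0.2512, 0.1218]
tool_rot: [-3.141, 0.002, 1.569]
wrist_force: [0.9, -0.2, -1.5]
grip_width: 0.0395
finger_force: 20.0
```

```bash
python3 - <<'E'
from h import *
S=cam("side");p=S["pixels"];t=manip.get_state();print(t["tcp_pos"],t["tool_rot"],t["grip_width"],t["wrist_force"])
cv2.imwrite("pics/g2.png",cv2.resize(p[70:210,240:400],None,fx=4,fy=4)[:,:,::-1])
E
```

```text
[0.43768399 0.25111139 0.12191917] [-3.14130555e+00  1.73729679e-03  1.56812490e+00] 0.039850184976467605 [-0.01926513  0.29945733 -0.88432518]
```

View pics/g2.png

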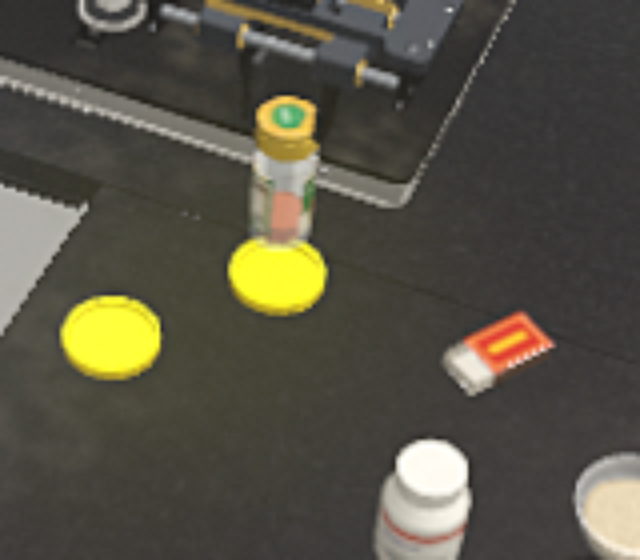

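The jar hangs upright between the fingers, just above the farther yellow coaster, which is at crop (278,275). I'll lower it and release.

Request:
{"fn": "move_arm", "kwargs": {"rows": [[[-1,0.2,0,1.2,0,0,0],[-1,0.2,0,2.4,0,0,0],[-1,0.2,0,3.4,0,0,0],[-1,0.2,0,4.1,0,0,0],[-1,0.2,0,4.5,0,0,0]]]}}

```text
time_s: 5.42
tcp_pos: [0.4367, 0.2548, 0.076]
tool_rot: [-3.14, 0.001, 1.571]
wrist_force: [-0.6, -1.7, 20.0]
grip_width: 0.0403
finger_force: 20.0
```

Request:
{"fn": "move_arm", "kwargs": {"rows": [[[-1,0,0,0,0,0,0],[-1,0,0,0,0,0,0],[-1,0,0,0,0,0,0]]]}}

```text
time_s: 5.67
tcp_pos: [0.4372, 0.2554, 0.0771]
tool_rot: [-3.141, -0.0, 1.571]
wrist_force: [-0.0, -0.5, -2.4]
grip_width: 0.0398
finger_force: 20.0
```

Request:
{"fn": "move_arm", "kwargs": {"rows": [[[0.2,0,0,0,0,0,0],[0.2,0,0,0,0,0,0],[1,0,0,0,0,0,0],[1,0,0,0,0,0,0],[1,0,0,0,0,0,0]]]}}

```text
time_s: 6.08
tcp_pos: [0.4374, 0.2553, 0.0774]
tool_rot: [3.141, 0.0, 1.571]
wrist_force: [0.1, -0.2, 0.0]
grip_width: 0.0646
finger_force: 0.0
```

Request:
{"fn": "move_arm", "kwargs": {"rows": [[[1,0,0,0,0,0,0],[1,0,0,-2,0,0,0],[1,0,0,-5,0,0,0],[1,0,0,-8,0,0,0],[1,0,0,-11,0,0,0]]]}}

```text
time_s: 6.5
tcp_pos: [0.4368, 0.2554, 0.1884]
tool_rot: [-3.141, 0.0, 1.571]
wrist_force: [0.9, 0.3, -0.3]
grip_width: 0.0861
finger_force: 0.0
```

Request:
{"fn": "move_arm", "kwargs": {"rows": [[[1,-4,0,0,0,0,0],[1,-8,0,0,0,0,0],[1,-12,0,0,0,0,0],[1,-16,0,0,0,0,0],[1,-20,0,0,0,0,0]]]}}

```text
time_s: 6.92
tcp_pos: [0.4371, 0.0533, 0.1878]
tool_rot: [3.14, 0.001, 1.571]
wrist_force: [0.5, -0.6, 0.0]
grip_width: 0.0872
finger_force: 0.0
```

Request:
{"fn": "move_arm", "kwargs": {"rows": [[[1,-4,0,0,0,0,0],[1,-8,0,0,0,0,0],[1,-12,0,0,0,0,0],[1,-16,0,0,0,0,0],[1,-20,0,0,0,0,0]]]}}

```text
time_s: 7.33
tcp_pos: [0.4369, -0.1467, 0.1876]
tool_rot: [3.141, 0.001, 1.571]
wrist_force: [1.3, 1.0, -0.2]
grip_width: 0.0872
finger_force: 0.0
```

```bash
python3 - <<'E'
from h import *
T=cam("top");S=cam("side");t=manip.get_state();print(t["time_s"],t["tcp_pos"],t["tool_rot"])
a=T["pixels"][190:280,90:180];b=S["pixels"][80:170,265:355]
cv2.imwrite("pics/g3.png",cv2.resize(np.hstack([a,b]),None,fx=4,fy=4)[:,:,::-1])
E
```

```text
7.4333 [ 0.43590345 -0.15200879  0.18693129] [-3.14099304e+00  1.44359351e-03  1.56012707e+00]
```

View pics/g3.png

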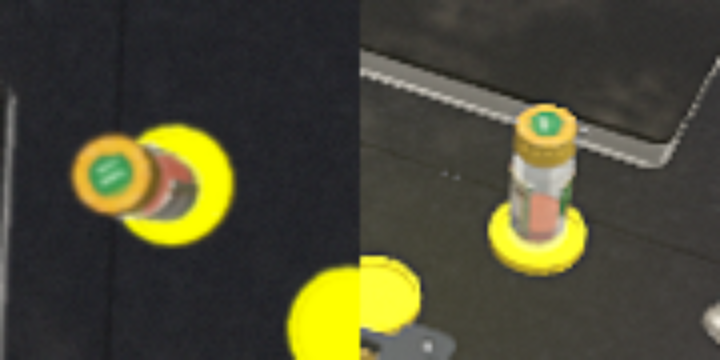

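The yellow jar stands upright inside the coaster in both views. Next is the red jar.

Request:
{"fn": "move_arm", "kwargs": {"rows": [[[1,-3,0,0,0,0,0],[1,-6,0,0,0,0,0],[1,-8.2,0,2,0,0,0],[1,-8.4,0,4,0,0,0],[1,-8.4,0,6,0,0,0]]]}}

```text
time_s: 7.85
tcp_pos: [0.4372, -0.2303, 0.1266]
tool_rot: [3.141, 0.0, 1.568]
wrist_force: [0.1, 1.3, -0.7]
grip_width: 0.087
finger_force: 0.0
```

Request:
{"fn": "move_arm", "kwargs": {"rows": [[[1,0,0,0,0,0,0],[1,0,0,0,0,0,0],[1,0,0,0,0,0,0],[1,0,0,0,0,0,0],[1,0,0,0,0,0,0]]]}}

```text
time_s: 8.27
tcp_pos: [0.4383, -0.2288, 0.1288]
tool_rot: [3.14, 0.002, 1.571]
wrist_force: [-0.0, -0.3, 0.2]
grip_width: 0.0868
finger_force: 0.0
```

Request:
{"fn": "move_arm", "kwargs": {"rows": [[[1,-0.6,-0.1,2,0,0,0],[1,-0.6,-0.1,4,0,0,0],[1,-0.6,-0.1,6,0,0,0],[1,-0.6,-0.1,6.6,0,0,0],[-1,-0.6,-0.1,6.6,0,0,0]]]}}

```text
time_s: 8.68
tcp_pos: [0.4354, -0.2341, 0.0605]
tool_rot: [-3.14, -0.001, 1.571]
wrist_force: [-0.3, 0.4, 0.7]
grip_width: 0.085
finger_force: 0.0
```

Request:
{"fn": "move_arm", "kwargs": {"rows": [[[-1,0,0,0,0,0,0],[-1,0,0,0,0,0,0],[-1,0,0,0,0,0,0],[-1,0,0,0,0,0,0],[-1,0,0,0,0,0,0]]]}}

```text
time_s: 9.1
tcp_pos: [0.4368, -0.235, 0.0621]
tool_rot: [3.141, 0.001, 1.571]
wrist_force: [0.6, -0.4, -0.3]
grip_width: 0.055
finger_force: 0.0
```

Request:
{"fn": "move_arm", "kwargs": {"rows": [[[-1,0,0,0,0,0,0],[-1,0,0,0,0,0,0],[-1,0,0,0,0,0,0],[-1,0,0,0,0,0,0],[-1,0,0,0,0,0,0]]]}}

```text
time_s: 9.52
tcp_pos: [0.4366, -0.2349, 0.0616]
tool_rot: [3.141, 0.0, 1.571]
wrist_force: [1.2, 0.2, 1.7]
grip_width: 0.0441
finger_force: 20.0
```

Request:
{"fn": "move_arm", "kwargs": {"rows": [[[-1,0,0,-1,0,0,0],[-1,0,0,-2.5,0,0,0],[-1,0,0,-4,0,0,0],[-1,0,0,-5,0,0,0],[-1,0,0,-5,0,0,0]]]}}

```text
time_s: 9.93
tcp_pos: [0.4376, -0.2355, 0.1137]
tool_rot: [3.139, 0.002, 1.571]
wrist_force: [-0.4, -0.3, -1.4]
grip_width: 0.0442
finger_force: 20.0
```

Request:
{"fn": "move_arm", "kwargs": {"rows": [[[-1,-2,0,0,0,0,0],[-1,-5.5,0.3,0,0,0,0],[-1,-9,0.5,0,0,0,0],[-1,-12.5,0.7,0,0,0,0],[-1,-15,0.8,0,0,0,0]]]}}

```text
time_s: 10.35
tcp_pos: [0.443, -0.3881, 0.1103]
tool_rot: [-3.14, 0.001, 1.568]
wrist_force: [0.4, -0.4, -2.2]
grip_width: 0.0446
finger_force: 20.0
```

Request:
{"fn": "move_arm", "kwargs": {"rows": [[[-1,-2,0,0,0,0,0],[-1,-2.6,0,0,0,0,0],[-1,-2.6,0,0,0,0,0],[-1,-2.6,0,0,0,0,0],[-1,-2.6,0,0,0,0,0]]]}}

```text
time_s: 10.77
tcp_pos: [0.4449, -0.4083, 0.1111]
tool_rot: [-3.141, -0.001, 1.573]
wrist_force: [0.9, 0.1, -0.7]
grip_width: 0.0446
finger_force: 20.0
```

```bash
python3 - <<'E'
from h import *
S=cam("side");p=S["pixels"];t=manip.get_state();print(t["tcp_pos"],t["tool_rot"],t["grip_width"])
cv2.imwrite("pics/g4.png",cv2.resize(p[240:380,120:280],None,fx=4,fy=4)[:,:,::-1])
E
```

```text
[ 0.44492981 -0.40854925  0.11137989] [-3.14148293e+00 -7.00511743e-04  1.57345886e+00] 0.043977974769225936
```

View pics/g4.png

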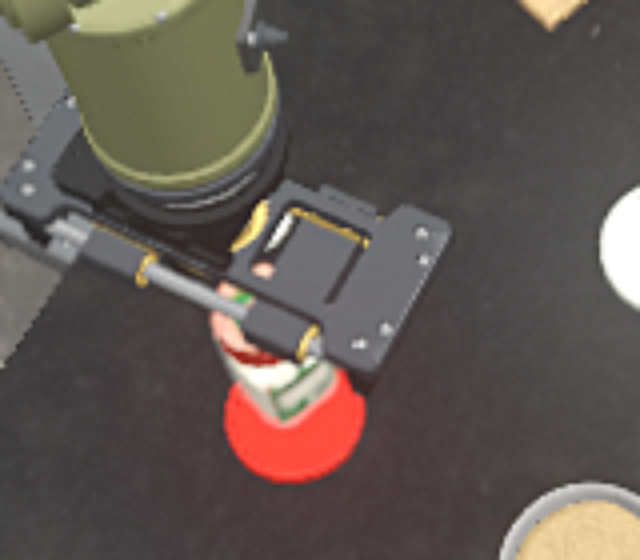

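The jar hangs upright over the red coaster at crop (295,415). I'll lower it.

Request:
{"fn": "move_arm", "kwargs": {"rows": [[[-1,-0.2,0,1.3,0,0,0],[-1,-0.2,0,2.6,0,0,0],[-1,-0.2,0,3.5,0,0,0],[-1,-0.2,0,3.9,0,0,0],[-1,-0.2,0,4.2,0,0,0]]]}}

```text
time_s: 11.23
tcp_pos: [0.4436, -0.4119, 0.0676]
tool_rot: [-3.14, -0.002, 1.571]
wrist_force: [0.7, -0.9, -2.1]
grip_width: 0.0446
finger_force: 20.0
```

Request:
{"fn": "move_arm", "kwargs": {"rows": [[[-1,0,0,0.2,0,0,0],[-1,0,0,0.2,0,0,0],[-1,0,0,0.2,0,0,0]]]}}

```text
time_s: 11.48
tcp_pos: [0.4445, -0.4129, 0.0677]
tool_rot: [3.141, 0.0, 1.571]
wrist_force: [0.3, -0.4, -1.4]
grip_width: 0.0439
finger_force: 20.0
```

Request:
{"fn": "move_arm", "kwargs": {"rows": [[[0.2,0,0,0,0,0,0],[0.2,0,0,0,0,0,0],[1,0,0,0,0,0,0],[1,0,0,0,0,0,0],[1,0,0,0,0,0,0]]]}}

```text
time_s: 11.9
tcp_pos: [0.4444, -0.4129, 0.0677]
tool_rot: [3.141, 0.001, 1.571]
wrist_force: [-0.2, 0.0, 1.0]
grip_width: 0.0646
finger_force: 0.0
```

Request:
{"fn": "move_arm", "kwargs": {"rows": [[[1,0,0,0,0,0,0],[1,0,0,-2,0,0,0],[1,0,0,-5,0,0,0],[1,0,0,-8,0,0,0],[1,0,0,-11,0,0,0]]]}}

```text
time_s: 12.32
tcp_pos: [0.4441, -0.4124, 0.1785]
tool_rot: [-3.141, -0.0, 1.571]
wrist_force: [0.4, -0.2, 0.5]
grip_width: 0.0859
finger_force: 0.0
```

Request:
{"fn": "move_arm", "kwargs": {"rows": [[[1,3,1,0,0,0,0],[1,7,2.4,0,0,0,0],[1,11,3.8,0,0,0,0],[1,15,5.2,0,0,0,0],[1,19,6.5,0,0,0,0]]]}}

```text
time_s: 12.73
tcp_pos: [0.5089, -0.2234, 0.1777]
tool_rot: [3.141, 0.001, 1.57]
wrist_force: [1.3, -0.0, 0.4]
grip_width: 0.0872
finger_force: 0.0
```

Request:
{"fn": "move_arm", "kwargs": {"rows": [[[1,4,1.4,0,0,0,0],[1,8,2.8,0,0,0,0],[1,11.5,4,0,0,0,0],[1,15,5.2,0,0,0,0],[1,18,6.2,0,0,0,0]]]}}

```text
time_s: 13.15
tcp_pos: [0.5711, -0.0419, 0.1778]
tool_rot: [3.141, -0.0, 1.573]
wrist_force: [0.2, 0.6, 0.0]
grip_width: 0.0872
finger_force: 0.0
```

Request:
{"fn": "move_arm", "kwargs": {"rows": [[[1,4,1.4,0,0,0,0],[1,8,2.8,0,0,0,0],[1,10.5,3.7,0,0,0,0],[1,11.5,3.9,0,0,0,0],[1,11.5,3.9,0,0,0,0]]]}}

```text
time_s: 13.57
tcp_pos: [0.6093, 0.0744, 0.1773]
tool_rot: [-3.141, -0.002, 1.577]
wrist_force: [-0.8, -0.3, 0.5]
grip_width: 0.0869
finger_force: 0.0
```

```bash
python3 - <<'E'
from h import *
T=cam("top");S=cam("side");t=manip.get_state();print(t["time_s"],t["tcp_pos"],t["tool_rot"])
a=T["pixels"][180:290,365:475];b=S["pixels"][260:370,140:250];c=S["pixels"][100:210,290:400]
i=np.hstack([a,b]);cv2.imwrite("pics/g5.png",cv2.resize(np.hstack([i,c]),None,fx=2.4,fy=2.4,interpolation=cv2.INTER_CUBIC)[:,:,::-1])
E
```

```text
13.6667 [0.60933799 0.06862292 0.17703346] [-3.14092868e+00  1.33017145e-03  1.57044795e+00]
```

View pics/g5.png

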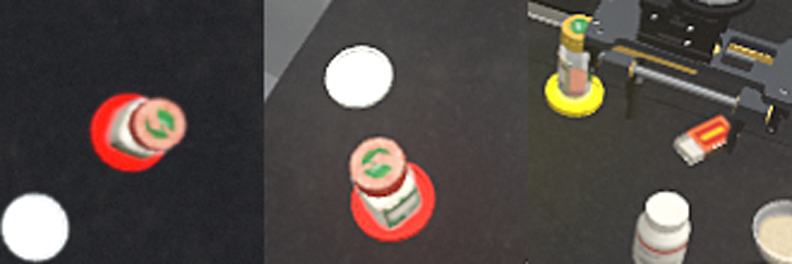

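The red jar is upright in its coaster, and the gripper is over the bottle. I'll descend partway, then settle.

Request:
{"fn": "move_arm", "kwargs": {"rows": [[[1,0.4,0.1,2,0,0,0],[1,0.4,0.1,4,0,0,0],[1,0.4,0.1,5,0,0,0],[1,0.4,0.1,5,0,0,0],[1,0.4,0.1,5,0,0,0]]]}}

```text
time_s: 14.08
tcp_pos: [0.6103, 0.0717, 0.1272]
tool_rot: [-3.141, 0.001, 1.568]
wrist_force: [-0.2, 0.3, 0.7]
grip_width: 0.0867
finger_force: 0.0
```

Request:
{"fn": "move_arm", "kwargs": {"rows": [[[1,0,0,0,0,0,0],[1,0,0,0,0,0,0],[1,0,0,0,0,0,0]]]}}

```text
time_s: 14.33
tcp_pos: [0.6112, 0.0738, 0.1285]
tool_rot: [3.14, 0.0, 1.57]
wrist_force: [-0.0, -0.2, -0.2]
grip_width: 0.0868
finger_force: 0.0
```

Request:
{"fn": "move_arm", "kwargs": {"rows": [[[1,-0.1,-0.1,3,0,0,0],[1,-0.1,-0.1,6,0,0,0],[1,-0.1,-0.1,8.5,0,0,0],[1,-0.1,-0.1,10,0,0,0],[1,-0.1,-0.1,10.2,0,0,0]]]}}

```text
time_s: 14.75
tcp_pos: [0.6072, 0.0723, 0.0223]
tool_rot: [-3.136, 0.001, 1.571]
wrist_force: [1.0, 0.3, -0.2]
grip_width: 0.0868
finger_force: 0.0
```

Request:
{"fn": "move_arm", "kwargs": {"rows": [[[-1,0,0,0,0,0,0],[-1,0,0,0,0,0,0],[-1,0,0,0,0,0,0],[-1,0,0,0,0,0,0],[-1,0,0,0,0,0,0]]]}}

```text
time_s: 15.17
tcp_pos: [0.6104, 0.073, 0.0265]
tool_rot: [3.14, 0.0, 1.571]
wrist_force: [-0.4, -0.2, -0.2]
grip_width: 0.0618
finger_force: 0.0
```

Request:
{"fn": "move_arm", "kwargs": {"rows": [[[-1,0,0,0,0,0,0],[-1,0,0,0,0,0,0],[-1,0,0,0,0,0,0],[-1,0,0,0,0,0,0],[-1,0,0,0,0,0,0]]]}}

```text
time_s: 15.58
tcp_pos: [0.6103, 0.0728, 0.026]
tool_rot: [3.14, 0.0, 1.571]
wrist_force: [0.5, -0.2, 2.1]
grip_width: 0.0501
finger_force: 20.0
```

Request:
{"fn": "move_arm", "kwargs": {"rows": [[[-1,0,0,-1,0,0,0],[-1,0,0,-2.5,0,0,0],[-1,0,0,-4,0,0,0],[-1,0,0,-5,0,0,0],[-1,0,0,-6,0,0,0]]]}}

```text
time_s: 16.0
tcp_pos: [0.6091, 0.0729, 0.0861]
tool_rot: [-3.141, 0.0, 1.571]
wrist_force: [0.3, 0.4, -1.1]
grip_width: 0.0497
finger_force: 20.0
```

Request:
{"fn": "move_arm", "kwargs": {"rows": [[[-1,0,-0.2,-3,0,0,0],[-1,-1,-0.4,-6,0,0,0],[-1,-4,-0.6,-7,0,0,0],[-1,-8,-0.9,-7,0,0,0],[-1,-12,-1.1,-7,0,0,0]]]}}

```text
time_s: 16.42
tcp_pos: [0.5986, -0.0469, 0.1569]
tool_rot: [3.14, 0.0, 1.574]
wrist_force: [0.7, -0.5, -2.2]
grip_width: 0.05
finger_force: 20.0
```

Request:
{"fn": "move_arm", "kwargs": {"rows": [[[-1,-4,-0.2,0,0,0,0],[-1,-8,-0.4,0,0,0,0],[-1,-12,-0.6,0,0,0,0],[-1,-15,-0.8,0,0,0,0],[-1,-17,-0.9,0,0,0,0]]]}}

```text
time_s: 16.83
tcp_pos: [0.5877, -0.2224, 0.1549]
tool_rot: [-3.14, 0.002, 1.566]
wrist_force: [-0.3, 0.3, -1.8]
grip_width: 0.0499
finger_force: 20.0
```

Request:
{"fn": "move_arm", "kwargs": {"rows": [[[-1,-1.5,0,0,0,0,0],[-1,-1.8,0,1.5,0,0,0],[-1,-1.8,0,3,0,0,0],[-1,-1.8,0,5,0,0,0],[-1,-1.8,0,5,0,0,0]]]}}

```text
time_s: 17.25
tcp_pos: [0.5868, -0.2333, 0.1012]
tool_rot: [-3.135, -0.004, 1.572]
wrist_force: [-0.7, -0.2, -1.8]
grip_width: 0.0498
finger_force: 20.0
```

```bash
python3 - <<'E'
from h import *
S=cam("side");p=S["pixels"];t=manip.get_state();print(t["tcp_pos"],t["tool_rot"],t["grip_width"])
cv2.imwrite("pics/g6.png",cv2.resize(p[200:340,220:380],None,fx=4,fy=4)[:,:,::-1])
E
```

```text
[ 0.58777192 -0.23356789  0.10318249] [-3.13690268e+00 -2.52853603e-03  1.57217511e+00] 0.05001724492340557
```

View pics/g6.png

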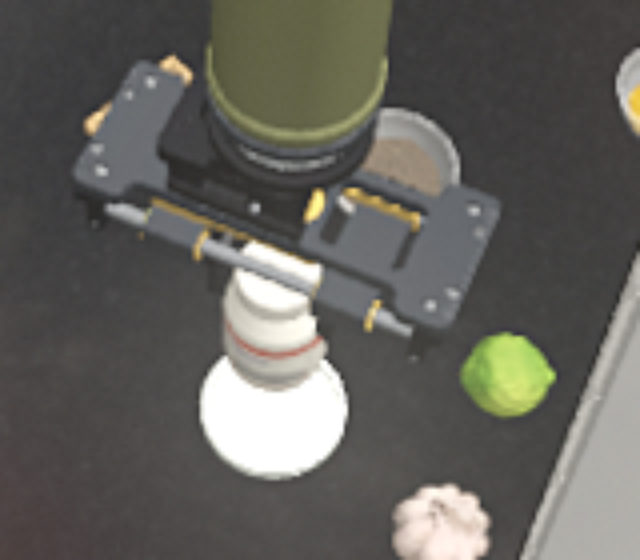

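The bottle hangs upright over the large white coaster at crop (273,410). I'll lower it.

Request:
{"fn": "move_arm", "kwargs": {"rows": [[[-1,-0.1,0.1,2,0,0,0],[-1,-0.1,0.1,4,0,0,0],[-1,-0.1,0.1,5.5,0,0,0],[-1,-0.1,0.1,6.2,0,0,0],[-1,-0.1,0.1,6.2,0,0,0]]]}}

```text
time_s: 17.72
tcp_pos: [0.59, -0.2353, 0.0426]
tool_rot: [-3.14, -0.001, 1.572]
wrist_force: [-0.6, 0.5, -1.3]
grip_width: 0.0502
finger_force: 20.0
```

Request:
{"fn": "move_arm", "kwargs": {"rows": [[[-1,0,0,0.3,0,0,0],[-1,0,0,0.3,0,0,0],[-1,0,0,0.3,0,0,0],[-1,0,0,0.3,0,0,0]]]}}

```text
time_s: 18.05
tcp_pos: [0.5912, -0.2364, 0.0415]
tool_rot: [3.14, 0.001, 1.571]
wrist_force: [-0.6, 0.2, -0.3]
grip_width: 0.05
finger_force: 20.0
```

Request:
{"fn": "move_arm", "kwargs": {"rows": [[[-1,0,-0.1,0.5,0,0,0],[-1,0,-0.1,0.8,0,0,0],[-1,0,-0.1,1,0,0,0],[-1,0,-0.1,1,0,0,0],[-1,0,-0.1,1,0,0,0]]]}}

```text
time_s: 18.47
tcp_pos: [0.5894, -0.2361, 0.0301]
tool_rot: [-3.141, -0.0, 1.571]
wrist_force: [-0.3, 0.3, -0.8]
grip_width: 0.0498
finger_force: 20.0
```

Request:
{"fn": "move_arm", "kwargs": {"rows": [[[0.3,0,0,0,0,0,0],[0.3,0,0,0,0,0,0],[1,0,0,0,0,0,0],[1,0,0,0,0,0,0],[1,0,0,0,0,0,0]]]}}

```text
time_s: 18.88
tcp_pos: [0.5896, -0.2361, 0.0305]
tool_rot: [3.141, 0.0, 1.571]
wrist_force: [0.1, 0.5, 0.2]
grip_width: 0.069
finger_force: 0.0
```

Request:
{"fn": "move_arm", "kwargs": {"rows": [[[1,0,0,0,0,0,0],[1,0,0,-2,0,0,0],[1,0,0,-5,0,0,0],[1,0,0,-9,0,0,0],[1,0,0,-13,0,0,0]]]}}

```text
time_s: 19.3
tcp_pos: [0.5887, -0.2357, 0.161]
tool_rot: [-3.14, -0.001, 1.571]
wrist_force: [1.5, -0.7, 0.3]
grip_width: 0.0865
finger_force: 0.0
```

The bottle is placed. Now the matchbox: I'll travel there and turn to yaw 2.56, so the fingers close along the box's length.

Request:
{"fn": "move_arm", "kwargs": {"rows": [[[1,4,0,-1,0,0,0],[1,8,0,-1,0,0,0],[1,12,0,-1,0,0,0],[1,16,0,-1,0,0,0],[1,20,0,-1,0,0,0]]]}}

```text
time_s: 19.72
tcp_pos: [0.5893, -0.0344, 0.1708]
tool_rot: [3.141, 0.001, 1.57]
wrist_force: [0.7, 0.2, -0.4]
grip_width: 0.0872
finger_force: 0.0
```

Request:
{"fn": "move_arm", "kwargs": {"rows": [[[1,4,0,0,0,0,-0.1],[1,8,0,0,0,0,-0.2],[1,12,0,0,0,0,-0.3],[1,15,0,0,0,0,-0.4],[1,18,0,0,0,0,-0.5]]]}}

```text
time_s: 20.13
tcp_pos: [0.5891, 0.1464, 0.1707]
tool_rot: [3.141, 0.0, 2.077]
wrist_force: [1.2, -0.1, 0.6]
grip_width: 0.0871
finger_force: 0.0
```

Request:
{"fn": "move_arm", "kwargs": {"rows": [[[1,2.5,2,0,0,0,-0.1],[1,5,4,0,0,0,-0.2],[1,7,5.5,0,0,0,-0.3],[1,8.5,6.6,0,0,0,-0.4],[1,8.5,6.6,0,0,0,-0.49]]]}}

```text
time_s: 20.55
tcp_pos: [0.6051, 0.2563, 0.1704]
tool_rot: [3.139, -0.003, 2.572]
wrist_force: [-1.2, 0.2, 0.3]
grip_width: 0.0872
finger_force: 0.0
```

Request:
{"fn": "move_arm", "kwargs": {"rows": [[[1,0,0,3,0,0,0],[1,0,0,6,0,0,0],[1,0,0,8,0,0,0],[1,0,0,8,0,0,0],[1,0,0,8,0,0,0]]]}}

```text
time_s: 20.97
tcp_pos: [0.6061, 0.2497, 0.0896]
tool_rot: [-3.14, -0.001, 2.561]
wrist_force: [0.2, 0.1, 0.5]
grip_width: 0.0868
finger_force: 0.0
```

```bash
python3 - <<'E'
from h import *
T=cam("top");S=cam("side");p=S["pixels"];t=manip.get_state();print(t["tcp_pos"],t["tool_rot"],t["grip_width"])
a=p[90:190,310:410];b=T["pixels"][125:225,290:390];c=S["pixels"][220:320,230:330]
g=lambda i:(255*(i/255.)**.45).astype(np.uint8)
cv2.imwrite("pics/g7.png",np.hstack([cv2.resize(g(a),(500,500),interpolation=cv2.INTER_CUBIC),np.vstack([cv2.resize(b,(250,250)),cv2.resize(c,(250,250))])])[:,:,::-1])
y=t["tool_rot"][2];u=np.array([np.sin(y),-np.cos(y),0])
print(proj(S,[t["tcp_pos"]+s*u*.0435 for s in(-1,1)])-[310,90])
E
```

```text
[0.60763487 0.25083029 0.09214171] [3.13940781e+00 1.20621941e-03 2.56068213e+00] 0.08694518410560556
[[46.88470789 53.36866902]
 [72.48839596 41.14395133]]
```

View pics/g7.png

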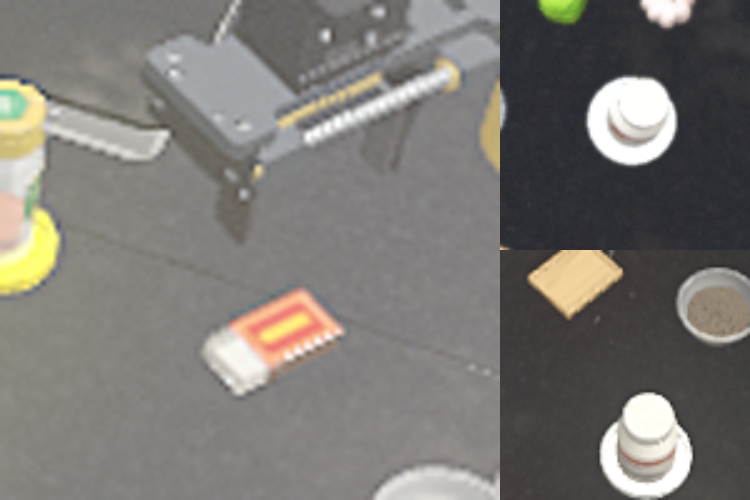

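The bottle sits upright in the large white coaster. The open finger tips are at crop (242,240) and (392,168), and the box lies below at about (270,340). I'll work out how far the open tips sit above the nominal TCP.

```bash
python3 - <<'E'
from h import *
S=cam("side");t=manip.get_state();p=t["tcp_pos"];print(p,t["tool_rot"])
y=t["tool_rot"][2];u=np.array([np.sin(y),-np.cos(y),0])
for dz in(0,.01,.02,.03):print(dz,(proj(S,[p+s*u*.05+[0,0,dz] for s in(-1,1)])-[310,90]).round(1).tolist())
E
```

```text
[0.60782097 0.25096405 0.09249432] [3.13893844e+00 1.75408071e-03 2.56078210e+00]
0 [[45.0, 54.2], [74.5, 40.2]]
0.01 [[45.6, 51.6], [75.2, 37.5]]
0.02 [[46.1, 48.9], [75.9, 34.8]]
0.03 [[46.7, 46.2], [76.6, 32.1]]
```

Request:
{"fn": "move_arm", "kwargs": {"rows": [[[0.2,2.5,0,0,0,0,0],[0.2,5,0,0,0,0,0],[0.2,5,0,3,0,0,0],[0.2,5,0,6,0,0,0],[0.2,5,0,7.5,0,0,0]]]}}

```text
time_s: 21.53
tcp_pos: [0.5644, 0.2772, 0.0144]
tool_rot: [-3.141, 0.001, 2.561]
wrist_force: [-0.3, -1.6, -0.7]
grip_width: 0.0613
finger_force: 0.0
```

Request:
{"fn": "move_arm", "kwargs": {"rows": [[[0.2,0,0,0,0,0,0],[0.2,0,0,0,0,0,0],[0.2,0,0,0.5,0,0,0],[0.2,0,0,1,0,0,0],[0.2,0,0,1,0,0,0]]]}}

```text
time_s: 21.95
tcp_pos: [0.5653, 0.2775, 0.0055]
tool_rot: [3.141, 0.0, 2.56]
wrist_force: [-0.5, -0.5, -0.5]
grip_width: 0.0524
finger_force: 0.0
```

Request:
{"fn": "move_arm", "kwargs": {"rows": [[[0.2,0,0,0.1,0,0,0],[0.2,0,0,0.2,0,0,0],[0.2,0,0,0.2,0,0,0],[0.2,0,0,0.2,0,0,0]]]}}

```text
time_s: 22.28
tcp_pos: [0.565, 0.2776, 0.0035]
tool_rot: [3.141, 0.0, 2.561]
wrist_force: [-0.0, -0.1, -0.3]
grip_width: 0.0523
finger_force: 0.0
```

Request:
{"fn": "move_arm", "kwargs": {"rows": [[[0.2,0,0,0.1,0,0,0],[0.2,0,0,0.2,0,0,0],[0.2,0,0,0.2,0,0,0],[0.2,0,0,0.2,0,0,0]]]}}

```text
time_s: 22.62
tcp_pos: [0.5648, 0.2775, 0.0012]
tool_rot: [-3.141, -0.0, 2.561]
wrist_force: [-0.6, 0.5, -0.8]
grip_width: 0.0524
finger_force: 0.0
```

Request:
{"fn": "move_arm", "kwargs": {"rows": [[[0.2,0,0,0.1,0,0,0],[0.2,0,0,0.2,0,0,0],[0.2,0,0,0.2,0,0,0],[0.2,0,0,0.2,0,0,0]]]}}

```text
time_s: 22.95
tcp_pos: [0.5648, 0.2775, -0.0008]
tool_rot: [-3.141, -0.0, 2.561]
wrist_force: [-0.5, -0.4, -0.5]
grip_width: 0.0521
finger_force: 0.0
```

Request:
{"fn": "move_arm", "kwargs": {"rows": [[[0.2,0,0,0.1,0,0,0],[0.2,0,0,0.2,0,0,0],[0.2,0,0,0.2,0,0,0],[0.2,0,0,0.2,0,0,0]]]}}

```text
time_s: 23.28
tcp_pos: [0.5648, 0.2775, -0.0028]
tool_rot: [-3.141, -0.0, 2.561]
wrist_force: [0.5, 0.4, 0.6]
grip_width: 0.0523
finger_force: 0.0
```

Request:
{"fn": "move_arm", "kwargs": {"rows": [[[0.2,0,0,0.1,0,0,0],[0.2,0,0,0.2,0,0,0],[0.2,0,0,0.2,0,0,0],[0.2,0,0,0.2,0,0,0]]]}}

```text
time_s: 23.62
tcp_pos: [0.5648, 0.2775, -0.0048]
tool_rot: [-3.141, -0.0, 2.561]
wrist_force: [-0.3, -0.1, -0.7]
grip_width: 0.0522
finger_force: 0.0
```

Request:
{"fn": "move_arm", "kwargs": {"rows": [[[0.2,0,0,0.1,0,0,0],[0.2,0,0,0.2,0,0,0],[0.2,0,0,0.2,0,0,0],[0.2,0,0,0.2,0,0,0]]]}}

```text
time_s: 23.95
tcp_pos: [0.5648, 0.2775, -0.0068]
tool_rot: [-3.141, -0.0, 2.561]
wrist_force: [-0.3, 0.8, -0.3]
grip_width: 0.0522
finger_force: 0.0
```

Request:
{"fn": "move_arm", "kwargs": {"rows": [[[0.2,0,0,0.1,0,0,0],[0.2,0,0,0.2,0,0,0],[0.2,0,0,0.2,0,0,0],[0.2,0,0,0.2,0,0,0]]]}}

```text
time_s: 24.28
tcp_pos: [0.5648, 0.2775, -0.0088]
tool_rot: [-3.141, -0.0, 2.561]
wrist_force: [-0.3, -1.2, 0.9]
grip_width: 0.0524
finger_force: 0.0
```

Request:
{"fn": "move_arm", "kwargs": {"rows": [[[0.2,0,0,0.1,0,0,0],[0.2,0,0,0.1,0,0,0],[0.2,0,0,0.1,0,0,0],[0.2,0,0,0.1,0,0,0]]]}}

```text
time_s: 24.62
tcp_pos: [0.5649, 0.2776, -0.0097]
tool_rot: [-3.142, 0.0, 2.561]
wrist_force: [0.4, 0.5, -1.0]
grip_width: 0.052
finger_force: 0.0
```

Request:
{"fn": "move_arm", "kwargs": {"rows": [[[0.2,0,0,0.1,0,0,0],[0.2,0,0,0.1,0,0,0],[0.2,0,0,0.1,0,0,0]]]}}

```text
time_s: 24.87
tcp_pos: [0.5648, 0.2775, -0.0108]
tool_rot: [-3.141, -0.0, 2.561]
wrist_force: [-0.1, -0.2, 0.7]
grip_width: 0.052
finger_force: 0.0
```

Request:
{"fn": "move_arm", "kwargs": {"rows": [[[0.2,0,0,0.1,0,0,0],[0.2,0,0,0.1,0,0,0],[0.2,0,0,0.1,0,0,0]]]}}

```text
time_s: 25.12
tcp_pos: [0.5648, 0.2775, -0.0118]
tool_rot: [-3.141, -0.0, 2.561]
wrist_force: [0.5, 1.2, -0.0]
grip_width: 0.052
finger_force: 0.0
```

Request:
{"fn": "move_arm", "kwargs": {"rows": [[[0.2,0,0,0.1,0,0,0],[0.2,0,0,0.1,0,0,0],[0.2,0,0,0.1,0,0,0]]]}}

```text
time_s: 25.37
tcp_pos: [0.5648, 0.2775, -0.0128]
tool_rot: [-3.141, -0.0, 2.561]
wrist_force: [0.2, -0.2, -0.1]
grip_width: 0.0526
finger_force: 0.0
```

Request:
{"fn": "move_arm", "kwargs": {"rows": [[[0.2,0,0,0.1,0,0,0],[0.2,0,0,0.1,0,0,0],[0.2,0,0,0.1,0,0,0]]]}}

```text
time_s: 25.62
tcp_pos: [0.5648, 0.2775, -0.0138]
tool_rot: [-3.141, -0.0, 2.561]
wrist_force: [1.0, -0.2, -0.9]
grip_width: 0.0522
finger_force: 0.0
```

```bash
python3 - <<'E'
from h import *
S=cam("side");p=S["pixels"];t=manip.get_state();print(t["tcp_pos"],t["wrist_force"],t["grip_width"])
g=lambda i:(255*(i/255.)**.4).astype(np.uint8)
cv2.imwrite("pics/g8.png",cv2.resize(g(p[90:190,290:420]),(780,600),interpolation=cv2.INTER_CUBIC)[:,:,::-1])
y=t["tool_rot"][2];u=np.array([np.sin(y),-np.cos(y),0]);q=t["tcp_pos"]*[1,1,0]
for dz in(0,.01):print(dz,((proj(S,[q+s*u*.034+[0,0,dz] for s in(-1,1)])-[290,90])*6).round(0).tolist())
E
```

```text
[ 0.56485071  0.27753575 -0.01374176] [1.16970191 0.87822669 0.045921  ] 0.05226127628711485
0 [[322.0, 381.0], [435.0, 326.0]]
0.01 [[324.0, 367.0], [438.0, 312.0]]
```

View pics/g8.png

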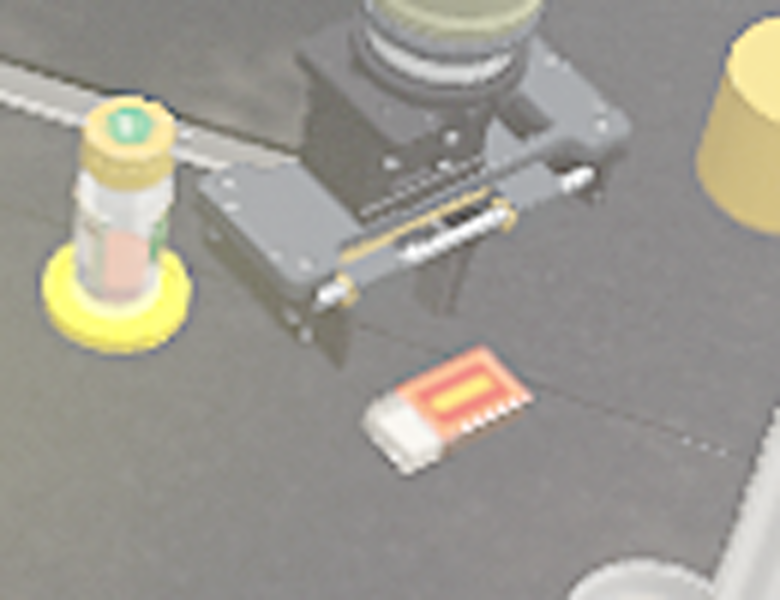

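The near finger tip is at about (343,370) and the far one at about (445,313). Both still appear some 10 mm above the worktop, which agrees with the lack of contact force, so I'll keep feeling downwards.

Request:
{"fn": "move_arm", "kwargs": {"rows": [[[0.2,0,0,0.1,0,0,0],[0.2,0,0,0.2,0,0,0],[0.2,0,0,0.2,0,0,0]]]}}

```text
time_s: 25.92
tcp_pos: [0.5647, 0.2774, -0.016]
tool_rot: [-3.141, -0.0, 2.561]
wrist_force: [0.7, 0.6, 0.6]
grip_width: 0.052
finger_force: 0.0
```

Request:
{"fn": "move_arm", "kwargs": {"rows": [[[0.2,0,0,0.1,0,0,0],[0.2,0,0,0.1,0,0,0],[0.2,0,0,0.1,0,0,0]]]}}

```text
time_s: 26.17
tcp_pos: [0.5648, 0.2776, -0.0168]
tool_rot: [-3.141, -0.0, 2.561]
wrist_force: [0.1, 0.4, -0.3]
grip_width: 0.0523
finger_force: 0.0
```

Request:
{"fn": "move_arm", "kwargs": {"rows": [[[0.2,0,0,0.1,0,0,0],[0.2,0,0,0.1,0,0,0],[0.2,0,0,0.1,0,0,0]]]}}

```text
time_s: 26.42
tcp_pos: [0.5649, 0.2775, -0.0178]
tool_rot: [-3.141, -0.0, 2.561]
wrist_force: [-0.2, -1.0, -0.1]
grip_width: 0.0522
finger_force: 0.0
```

Request:
{"fn": "move_arm", "kwargs": {"rows": [[[0.2,0,0,0.1,0,0,0],[0.2,0,0,0.15,0,0,0],[0.2,0,0,0.15,0,0,0]]]}}

```text
time_s: 26.67
tcp_pos: [0.5648, 0.2775, -0.0193]
tool_rot: [-3.141, -0.0, 2.561]
wrist_force: [0.4, 0.5, 0.3]
grip_width: 0.0524
finger_force: 0.0
```

Request:
{"fn": "move_arm", "kwargs": {"rows": [[[0.2,0,0,0.1,0,0,0],[0.2,0,0,0.1,0,0,0],[0.2,0,0,0.1,0,0,0]]]}}

```text
time_s: 26.92
tcp_pos: [0.5648, 0.2775, -0.0203]
tool_rot: [-3.141, 0.0, 2.561]
wrist_force: [-0.3, 0.2, -0.2]
grip_width: 0.0521
finger_force: 0.0
```

Request:
{"fn": "move_arm", "kwargs": {"rows": [[[0.2,0,0,0.1,0,0,0],[0.2,0,0,0.15,0,0,0],[0.2,0,0,0.15,0,0,0]]]}}

```text
time_s: 27.17
tcp_pos: [0.5648, 0.2775, -0.0219]
tool_rot: [-3.141, -0.0, 2.561]
wrist_force: [0.2, -1.3, 0.2]
grip_width: 0.052
finger_force: 0.0
```

Request:
{"fn": "move_arm", "kwargs": {"rows": [[[0.2,0,0,0.1,0,0,0],[0.2,0,0,0.1,0,0,0],[0.2,0,0,0.1,0,0,0]]]}}

```text
time_s: 27.42
tcp_pos: [0.5648, 0.2775, -0.0228]
tool_rot: [-3.141, -0.0, 2.561]
wrist_force: [0.6, 0.2, -0.4]
grip_width: 0.0521
finger_force: 0.0
```

```bash
python3 - <<'E'
from h import *
S=cam("side");p=S["pixels"];t=manip.get_state();print(t["tcp_pos"],t["qpos"],t["wrist_force"],t["effort"])
i=cv2.cvtColor(p,cv2.COLOR_RGB2GRAY)[90:190,290:420]
q=t["tcp_pos"]*[1,1,0];y=t["tool_rot"][2];u=np.array([np.sin(y),-np.cos(y),0]);v=np.array([np.cos(y),np.sin(y),0])
for s in(-1,1):
  for k in(-1,1): print(s,k,[(proj(S,[q+s*u*w+k*v*.0095])[0]-[290,90]).round(1).tolist() for w in(.026,.041)])
# finger darkness profile in columns of near finger
print(i[40:70,56]);print(i[35:60,74])
E
```

```text
[ 0.56489665  0.27755896 -0.02270471] [ 0.14508772  0.6231907  -0.84010198  1.69409108  0.52070956  1.06288149
  0.12691736] [ 0.46962754  0.24735928 -0.70828076] [ 3.68514040e-03 -4.83748162e+01 -1.33645892e+01 -2.41314822e+01
 -5.01881610e-02  5.04607894e-02 -3.11187650e-04]
-1 -1 [[57.9, 64.5], [53.6, 66.6]]
-1 1 [[53.9, 60.3], [49.7, 62.3]]
1 -1 [[72.4, 57.5], [76.5, 55.5]]
1 1 [[68.3, 53.3], [72.4, 51.4]]
[100  99  80  57  82 142 110  75 126 181 188 132  97  94  34  40  41  41
  41  41  40  39  44  50  56  61  57  58  59  58]
[ 51 106 126  15  23  97 218 202 121  31  42  50  50  53  50  50  43  44
  38  41  59  55  58  53  37]
```

Request:
{"fn": "move_arm", "kwargs": {"rows": [[[0.2,0,0,0.1,0,0,0],[0.2,0,0,0.15,0,0,0],[0.2,0,0,0.15,0,0,0]]]}}

```text
time_s: 27.72
tcp_pos: [0.5648, 0.2774, -0.0244]
tool_rot: [-3.141, -0.0, 2.561]
wrist_force: [0.4, 0.9, 0.2]
grip_width: 0.0521
finger_force: 0.0
```

Request:
{"fn": "move_arm", "kwargs": {"rows": [[[0.2,0,0,0.1,0,0,0],[0.2,0,0,0.1,0,0,0],[0.2,0,0,0.1,0,0,0]]]}}

```text
time_s: 27.97
tcp_pos: [0.5648, 0.2775, -0.0253]
tool_rot: [-3.141, -0.0, 2.561]
wrist_force: [-0.6, -0.4, 0.2]
grip_width: 0.052
finger_force: 0.0
```

Request:
{"fn": "move_arm", "kwargs": {"rows": [[[1,0,0,-3,0,0,0],[1,0,0,-6,0,0,0],[1,-1.5,0,-7,0,0,0],[1,-4,0,-7,0,0,0],[1,-5,0,-7,0,0,0]]]}}

```text
time_s: 28.38
tcp_pos: [0.6102, 0.2478, 0.0461]
tool_rot: [3.14, 0.004, 2.558]
wrist_force: [1.5, -1.9, -0.2]
grip_width: 0.0775
finger_force: 0.0
```

Request:
{"fn": "move_arm", "kwargs": {"rows": [[[1,0,0,0,0,0,0],[1,0,0,0,0,0,0],[1,0,0,0,0,0,0],[1,0,0,0,0,0,0],[1,0,0,0,0,0,0]]]}}

```text
time_s: 28.8
tcp_pos: [0.6054, 0.2512, 0.0445]
tool_rot: [-3.141, -0.001, 2.563]
wrist_force: [0.1, -0.2, -0.3]
grip_width: 0.087
finger_force: 0.0
```

Request:
{"fn": "move_arm", "kwargs": {"rows": [[[1,-0.1,-0.1,1.5,0,0,0],[1,-0.1,-0.1,3,0,0,0],[1,-0.1,-0.1,4,0,0,0],[1,-0.1,-0.1,4.5,0,0,0],[1,-0.1,-0.1,4.5,0,0,0]]]}}

```text
time_s: 29.22
tcp_pos: [0.6053, 0.2479, -0.0029]
tool_rot: [-3.138, -0.003, 2.561]
wrist_force: [-0.2, -0.3, 0.1]
grip_width: 0.0875
finger_force: 0.0
```

Request:
{"fn": "move_arm", "kwargs": {"rows": [[[1,0,0,0.5,0,0,0],[1,0,0,1,0,0,0],[1,0,0,1.2,0,0,0],[1,0,0,1.2,0,0,0],[1,0,0,1.2,0,0,0]]]}}

```text
time_s: 29.63
tcp_pos: [0.6071, 0.2488, -0.012]
tool_rot: [3.141, 0.0, 2.561]
wrist_force: [-0.0, -0.2, -0.2]
grip_width: 0.0873
finger_force: 0.0
```

Request:
{"fn": "move_arm", "kwargs": {"rows": [[[1,0,0,0.3,0,0,0],[1,0,0,0.6,0,0,0],[1,0,0,0.6,0,0,0]]]}}

```text
time_s: 29.88
tcp_pos: [0.6066, 0.2484, -0.0188]
tool_rot: [-3.141, -0.0, 2.561]
wrist_force: [-0.7, -0.6, -0.9]
grip_width: 0.0867
finger_force: 0.0
```

Request:
{"fn": "move_arm", "kwargs": {"rows": [[[1,0,0,0.3,0,0,0],[1,0,0,0.6,0,0,0],[1,0,0,0.7,0,0,0],[1,0,0,0.7,0,0,0]]]}}

```text
time_s: 30.22
tcp_pos: [0.6066, 0.2485, -0.0257]
tool_rot: [-3.141, -0.0, 2.561]
wrist_force: [-0.1, -0.2, -0.4]
grip_width: 0.0869
finger_force: 0.0
```

```bash
python3 - <<'E'
from h import *
S=cam("side");p=S["pixels"];t=manip.get_state();print(t["tcp_pos"],t["wrist_force"],t["grip_width"])
g=lambda i:(255*(i/255.)**.4).astype(np.uint8)
cv2.imwrite("pics/g9.png",cv2.resize(g(p[110:200,310:427]),(780,600),interpolation=cv2.INTER_CUBIC)[:,:,::-1])
E
```

```text
[ 0.60677122  0.24868425 -0.02545578] [-0.92715368 -0.28227516  0.38470672] 0.08692819333680525
```

View pics/g9.png

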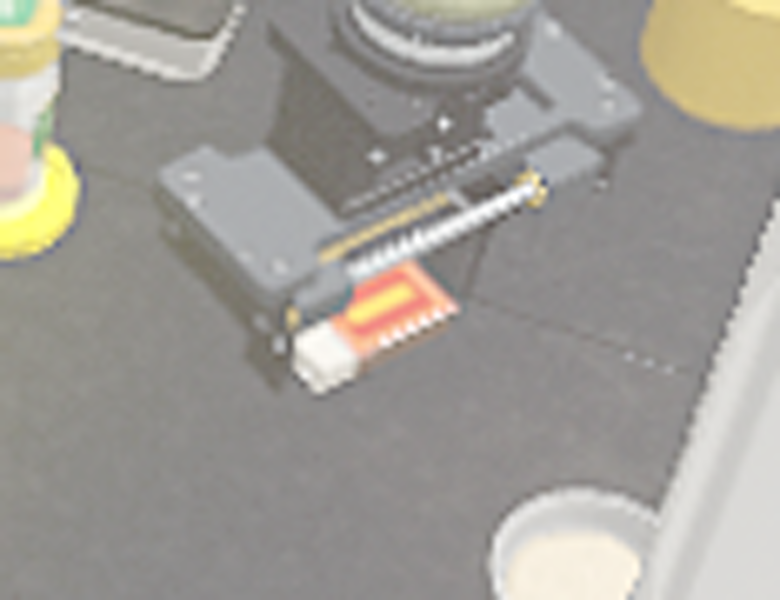

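The open fingers straddle the box lengthwise. The near tip is at (275,390) beside the drawer end at (306,375), and the tips still look several mm up. I'll go 3 mm lower and close gently.

Request:
{"fn": "move_arm", "kwargs": {"rows": [[[1,0,0,0.1,0,0,0],[1,0,0,0.2,0,0,0],[1,0,0,0.3,0,0,0],[1,0,0,0.3,0,0,0]]], "grip_force": 8}}

```text
time_s: 30.6
tcp_pos: [0.6069, 0.2486, -0.0284]
tool_rot: [-3.141, -0.0, 2.561]
wrist_force: [-0.4, -0.4, -0.1]
grip_width: 0.0869
finger_force: 0.0
```

Request:
{"fn": "move_arm", "kwargs": {"rows": [[[0.3,0,0,0,0,0,0],[0.3,0,0,0,0,0,0],[0.3,0,0,0,0,0,0],[0.3,0,0,0,0,0,0],[0.3,0,0,0,0,0,0]]]}}

```text
time_s: 31.02
tcp_pos: [0.607, 0.2488, -0.0281]
tool_rot: [3.142, 0.0, 2.561]
wrist_force: [0.2, 0.2, 0.4]
grip_width: 0.062
finger_force: 0.3
```

Request:
{"fn": "move_arm", "kwargs": {"rows": [[[0.1,0,0,0,0,0,0],[0.1,0,0,0,0,0,0],[0,0,0,0,0,0,0],[0,0,0,0,0,0,0],[0,0,0,0,0,0,0]]]}}

```text
time_s: 31.43
tcp_pos: [0.607, 0.2488, -0.0281]
tool_rot: [3.142, 0.0, 2.561]
wrist_force: [-0.4, 0.8, -0.1]
grip_width: 0.0524
finger_force: 8.0
```

Request:
{"fn": "move_arm", "kwargs": {"rows": [[[0,0,0,0,0,0,0],[0,0,0,0,0,0,0],[0,0,0,0,0,0,0]]]}}

```text
time_s: 31.68
tcp_pos: [0.607, 0.2488, -0.0281]
tool_rot: [3.142, 0.0, 2.561]
wrist_force: [0.5, 0.0, 0.4]
grip_width: 0.0521
finger_force: 8.0
```

The box is squeezed to 52 mm, so it is shut. Now I'll lift it and carry it to the tray.

Request:
{"fn": "move_arm", "kwargs": {"rows": [[[0,0,0,-1,0,0,0],[0,0,0,-2.5,0,0,0],[0,0,0,-4.5,0,0,0],[0,0,0,-6.5,0,0,0],[0,0,0,-8,0,0,0]]]}}

```text
time_s: 32.1
tcp_pos: [0.6078, 0.2494, 0.0551]
tool_rot: [3.139, 0.002, 2.561]
wrist_force: [0.2, 0.3, 0.5]
grip_width: 0.0516
finger_force: 8.0
```

Request:
{"fn": "move_arm", "kwargs": {"rows": [[[0,-0.2,-2,0,0,0,0],[0,-0.7,-5,0,0,0,0],[0,-1.2,-9,0,0,0,0],[0,-1.8,-13,0,0,0,0],[0,-2.3,-17,0,0,0,0]]]}}

```text
time_s: 32.52
tcp_pos: [0.5323, 0.0928, 0.0526]
tool_rot: [-3.142, 0.001, 2.562]
wrist_force: [0.4, -1.0, 0.5]
grip_width: 0.052
finger_force: 8.0
```

Request:
{"fn": "move_arm", "kwargs": {"rows": [[[0,-0.5,-4,0,0,0,-0.05],[0,-1.1,-8,0,0,0,-0.1],[0,-1.7,-12,0,0,0,-0.15],[0,-2.2,-16,0,0,0,-0.2],[0,-2.6,-19,0,0,0,-0.204]]]}}

```text
time_s: 32.93
tcp_pos: [0.4487, -0.0823, 0.0525]
tool_rot: [-3.139, 0.001, 2.765]
wrist_force: [1.3, 0.2, -0.8]
grip_width: 0.052
finger_force: 8.0
```

Request:
{"fn": "move_arm", "kwargs": {"rows": [[[0,0,-0.8,0,0,0,0],[0,0,-0.8,0,0,0,0],[0,0,-0.8,0,0,0,0],[0,0,-0.8,0,0,0,0],[0,0,-0.8,0,0,0,0]]]}}

```text
time_s: 33.35
tcp_pos: [0.4484, -0.0845, 0.0522]
tool_rot: [3.141, 0.001, 2.768]
wrist_force: [-0.1, -0.2, 0.4]
grip_width: 0.0519
finger_force: 8.0
```

```bash
python3 - <<'E'
from h import *
S=cam("side");T=cam("top");t=manip.get_state();print(t["time_s"],t["tcp_pos"],t["tool_rot"],t["grip_width"],t["finger_force"])
g=lambda i:(255*(i/255.)**.5).astype(np.uint8)
p=S["pixels"][170:270,200:320];cv2.imwrite("pics/g10.png",cv2.resize(g(p),(720,600),interpolation=cv2.INTER_CUBIC)[:,:,::-1])
E
```

```text
33.45 [ 0.44807289 -0.08485722  0.0519176 ] [ 3.14084954e+00 -6.10946182e-05  2.76783928e+00] 0.052098051475435656 7.999825403094292
```

View pics/g10.png

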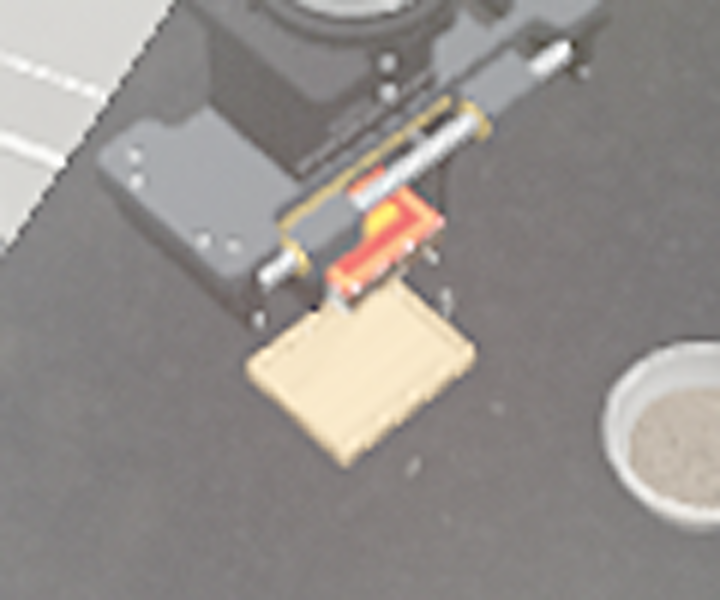

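The shut matchbox is held level above the tray at crop (360,360), with both long sides parallel. I'll lower it in small steps and watch the force.

Request:
{"fn": "move_arm", "kwargs": {"rows": [[[0,-0.1,-0.3,2,0,0,0],[0,-0.1,-0.3,4,0,0,0],[0,-0.1,-0.3,5.5,0,0,0],[0,-0.1,-0.3,6,0,0,0],[0,-0.1,-0.3,6,0,0,0]]]}}

```text
time_s: 33.87
tcp_pos: [0.4464, -0.0883, -0.0093]
tool_rot: [3.14, -0.003, 2.767]
wrist_force: [-0.2, 0.2, -0.0]
grip_width: 0.052
finger_force: 8.0
```

Request:
{"fn": "move_arm", "kwargs": {"rows": [[[0,0,0,0,0,0,0],[0,0,0,0.3,0,0,0],[0,0,0,0.6,0,0,0],[0,0,0,0.7,0,0,0],[0,0,0,0.7,0,0,0]]]}}

```text
time_s: 34.28
tcp_pos: [0.4473, -0.0899, -0.0151]
tool_rot: [-3.141, 0.0, 2.765]
wrist_force: [-0.7, -0.3, -0.5]
grip_width: 0.0519
finger_force: 8.0
```

Request:
{"fn": "move_arm", "kwargs": {"rows": [[[0,0,0.2,0,0,0,0],[0,0,0.2,0.2,0,0,0],[0,0,0.2,0.4,0,0,0],[0,0,0.2,0.5,0,0,0],[0,0,0.2,0.5,0,0,0]]]}}

```text
time_s: 34.7
tcp_pos: [0.4478, -0.0878, -0.0205]
tool_rot: [-3.142, -0.001, 2.765]
wrist_force: [0.7, -0.4, 0.2]
grip_width: 0.0519
finger_force: 8.0
```

Request:
{"fn": "move_arm", "kwargs": {"rows": [[[0,0,0,0.1,0,0,0],[0,0,0,0.2,0,0,0],[0,0,0,0.2,0,0,0]]]}}

```text
time_s: 34.95
tcp_pos: [0.448, -0.0878, -0.0212]
tool_rot: [-3.14, -0.001, 2.765]
wrist_force: [-4.1, 0.4, 11.6]
grip_width: 0.0515
finger_force: 12.4
```

The fingertips touch the rim with the box about 3 mm above the tray floor, at or just inside the rim. I'll back off 1 mm and release.

Request:
{"fn": "move_arm", "kwargs": {"rows": [[[0,0,0,-0.1,0,0,0],[0,0,0,-0.1,0,0,0],[0,0,0,-0.1,0,0,0]]]}}

```text
time_s: 35.2
tcp_pos: [0.4484, -0.0879, -0.021]
tool_rot: [3.142, 0.001, 2.765]
wrist_force: [0.1, -0.1, 2.4]
grip_width: 0.0519
finger_force: 9.1
```

Request:
{"fn": "move_arm", "kwargs": {"rows": [[[0.5,0,0,0,0,0,0],[0.5,0,0,0,0,0,0],[0.5,0,0,0,0,0,0],[0.8,0,0,0,0,0,0],[0.8,0,0,0,0,0,0]]]}}

```text
time_s: 35.62
tcp_pos: [0.4484, -0.0888, -0.0208]
tool_rot: [-3.141, 0.001, 2.765]
wrist_force: [-1.1, -3.1, 4.7]
grip_width: 0.0716
finger_force: 2.5
```

Request:
{"fn": "move_arm", "kwargs": {"rows": [[[0.8,0,0,-1,0,0,0],[0.8,0,0,-3,0,0,0],[0.8,0,0,-6,0,0,0],[0.8,0,0,-10,0,0,0],[0.8,0,0,-14,0,0,0]]]}}

```text
time_s: 36.03
tcp_pos: [0.4469, -0.0866, 0.1198]
tool_rot: [3.14, -0.002, 2.766]
wrist_force: [0.2, -1.7, 0.3]
grip_width: 0.0785
finger_force: 0.0
```

Request:
{"fn": "move_arm", "kwargs": {"rows": [[[0.8,0,-4,0,0,0,0],[0.8,0,-8,0,0,0,0],[0.8,0,-12,0,0,0,0],[0.8,0,-16,0,0,0,0],[0.8,0,-20,0,0,0,0]]]}}

```text
time_s: 36.45
tcp_pos: [0.3734, -0.2752, 0.1194]
tool_rot: [-3.141, 0.001, 2.765]
wrist_force: [0.4, 0.5, -0.6]
grip_width: 0.0782
finger_force: 0.0
```

```bash
cat > chk.py <<'E'
from h import *
T=cam("top");S=cam("side");print(manip.get_state()["time_s"],manip.get_state()["tcp_pos"])
for c,s,tr in((T,(280,233),(280,233)),(S,(262,229),(261,231))):
    k=blob(c,(0,140,100),(9,255,255),s,26)
    for z in(.016,.020):
        r=cv2.minAreaRect((plane(c,k,z)*1000).astype(np.float32));print(c["n"],z,np.round(r[0],1),np.round(r[1],1),round(r[2],1))
    m=cv2.inRange(c["hsv"],(8,50,120),(28,255,255));w=np.zeros_like(m);cv2.circle(w,tr,30,255,-1);q=cv2.findNonZero(m&w)
    r=cv2.minAreaRect((plane(c,q[:,0].astype(float),.008)*1000).astype(np.float32));print("  tray",np.round(r[0],1),np.round(r[1],1),round(r[2],1))
    for n,p,h in(("yel",(.4378,.2535),.11),("red",(.4445,-.411),.101),("wht",(.5893,-.2352),.09)):
        lo,hi=dict(yel=((10,60,150),(24,255,255)),red=((0,40,175),(95,180,255)),wht=((0,0,205),(180,40,255)))[n]
        pix=proj(c,[*p,h])[0]
        try:
            k=blob(c,lo,hi,pix,13);cc,rr=cv2.minEnclosingCircle((plane(c,k,h)*1000).astype(np.float32));print("  ",n,np.round(cc,1),round(2*rr,1))
        except Exception as e: print(n,"none")
E
python3 chk.py
```

```text
36.55 [ 0.37071937 -0.27991273  0.11885618]
top 0.016 [448.4 -87.5] [51.9 35.7] 68.5
top 0.02 [448.  -87.5] [51.7 35.5] 68.5
  tray [447.  -87.3] [74.2 61.3] 68.4
   yel [437.  255.4] 41.9
   red [ 454.1 -415.1] 45.6
   wht [ 590.5 -233.9] 56.8
side 0.016 [448.8 -84.4] [41.4 30.4] 70.7
side 0.02 [450.  -86.7] [41.2 30.3] 70.7
  tray [446.4 -87. ] [78.5 65.3] 68.5
   yel [437.3 247.6] 60.5
   red [ 445.9 -412. ] 49.5
   wht [ 591.6 -237.6] 49.1
```

Request:
{"fn": "move_arm", "kwargs": {"rows": [[[0.8,0,-1,-4,0,0,0],[0.8,0,-4,-8,0,0,0],[0.8,1,-8,-8,0,0,0],[0.8,2,-12,-8,0,0,0],[0.8,2.5,-16,-8,0,0,0]]]}}

```text
time_s: 36.97
tcp_pos: [0.2933, -0.4116, 0.2005]
tool_rot: [-3.14, 0.002, 2.766]
wrist_force: [0.8, -1.1, 1.0]
grip_width: 0.0782
finger_force: 0.0
```

Request:
{"fn": "move_arm", "kwargs": {"rows": [[[0.8,0.5,-4,0,0,0,0],[0.8,1,-8,0,0,0,0],[0.8,1.5,-12,0,0,0,0],[0.8,2,-16,0,0,0,0],[0.8,2.5,-20,0,0,0,0]]]}}

```text
time_s: 37.38
tcp_pos: [0.1965, -0.5884, 0.199]
tool_rot: [3.141, 0.001, 2.766]
wrist_force: [1.2, -0.0, 1.7]
grip_width: 0.0781
finger_force: 0.0
```

```bash
cat >> chk.py <<'E'
C=[]
for c,s in((T,(280,233)),(S,(262,229))):
    b=cv2.boxPoints(cv2.minAreaRect(blob(c,(0,110,100),(10,255,255),s,26).astype(np.float32)));C.append(b)
    k=blob(c,(0,110,100),(10,255,255),s,26);ap=cv2.approxPolyDP(k.astype(np.float32),3,True)[:,0];print(c["n"],ap.round(1).tolist(),plane(c,ap,.02).round(4).tolist())
cs=[]
for c,s in((T,(280,233)),(S,(262,229))):
    m=cv2.inRange(c["hsv"],(22,120,150),(34,255,255));w=np.zeros_like(m);cv2.circle(w,s,20,255,-1);q=cv2.findNonZero(m&w);print(c["n"],None if q is None else (len(q),q[:,0].mean(0)))
    if q is not None: cs.append(q[:,0].mean(0))
if len(cs)==2:print("label tri",tri(T,cs[0],S,cs[1]))
p=S["pixels"];print("white px near box top:",[int(cv2.countNonZero(cv2.inRange(c["hsv"],(0,0,140),(180,45,255))[s[1]-18:s[1]+18,s[0]-18:s[0]+18])) for c,s in((T,(280,233)),(S,(262,229)))])
E
python3 chk.py
```

```text
37.4833 [ 0.19048663 -0.59223933  0.19717074]
top 0.016 [448.4 -87.5] [51.9 35.7] 68.5
top 0.02 [448.  -87.5] [51.7 35.5] 68.5
  tray [446.9 -87.1] [73.7 60.9] 68.4
   yel [436.9 255.3] 41.9
   red [ 444.2 -407.9] 53.1
   wht [ 590.5 -233.9] 56.8
side 0.016 [448.6 -82.9] [44.5 31. ] 72.3
side 0.02 [449.8 -85.3] [44.3 30.8] 72.3
  tray [446.5 -87. ] [78.4 65.1] 68.5
   yel [437.3 247.6] 60.5
   red [ 445.9 -412. ] 49.5
   wht [ 592.3 -237.4] 48.5
top [[272.0, 221.0], [266.0, 235.0], [286.0, 243.0], [292.0, 229.0]] [[0.4736, -0.0711], [0.4412, -0.0576], [0.4231, -0.1036], [0.4554, -0.1173]]
side [[272.0, 225.0], [261.0, 220.0], [250.0, 227.0], [257.0, 234.0], [262.0, 233.0], [258.0, 237.0], [249.0, 230.0], [258.0, 237.0]] [[0.4712, -0.0688], [0.4401, -0.067], [0.4246, -0.0973], [0.4492, -0.1083], [0.459, -0.1005], [0.4552, -0.1151], [0.4263, -0.1062], [0.4552, -0.1151]]
top (13, array([279.23076923, 232.        ]))
side (17, array([259.76470588, 227.05882353]))
label tri (array([ 0.44763267, -0.08827718,  0.02239601]), np.float64(1.072828352046338))
white px near box top: [0, 19]
```

```bash
python3 -c "
from plant import manip
print(manip.close_job())"
```

```text
the job is handed in; nothing more can be done
None
```

I finished the task and handed it in at about 37 s of the 106 s limit: both jars and the bottle stand upright in their matching coasters, and the shut matchbox lies centred and flat in the tray. My picture limit ran out before the box was set down, so I confirmed its final position only by measurements from both cameras.

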